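# Load and swing round the island's condiment rail

### The arm

A 6-joint arm with a two-finger parallel gripper is mounted at the origin on the work surface. World frame = base frame: x ahead of the robot, y to its left, z up, the work surface at z = 0. Lengths are in m, angles in rad, forces in N, time in s.
With the tool pointing down it reaches from about 0.35 to 0.925 m from the base axis. Payload 6.4 kg.
Tool frame: the origin (TCP) lies midway between the tips of the shut fingers; the grasp point (between the pads) lies 19 mm behind it; z points along the fingers, y is the line along which they close (so a half turn about z gives the same grasp; the last joint's range is limited). The gripper opens to 85 mm and grips with 20 to 120 N. Pads are 22 mm wide; open, the fingers measure 114 mm over their backs; the gripper's body (76 mm by 85 mm) begins 54 mm behind the grasp point. The pads swing forward as they close: fully open they stand 13 mm farther back than shut.
Start: joints at [-1.351, 0.245, 1.558, -0, 1.339, -0.174], TCP at [0.249, -0.6, 0.231] pointing down, gripper open.
Joint ranges: [-3.13, 3.13], [-1.02, 2.26], [0.13, 2.54], [-0.95, 4.09], [0.21, 2.88], [-2.74, 2.74]. Speed limits (rad/s): [2.57, 2.57, 3.14, 3.14, 3.14, 3.14].

### API

Orientations are given as a unit quaternion [w, x, y, z].
In Python, from cell import arm gives the robot as it stands.
- The arm moves only by the tool apply_moves, never from a script. Its argument "plan" is a list of rows, each a list of 2 entries, a list of its own where there are three numbers: the shift along the tool's x, y, z in parts of the range, where 1.0 means 0.75 m, then the turn, a rotation vector about the tool's x, y, z in normalised numbers (1 is pi rad). A call has 1 to 10 rows; each row is the pose to reach, as a shift and turn from the pose commanded when the call began, along the tool's axes at that moment; what a row does not reach only later rows make up. A row lasts 1/10 s, in which the tool goes at most 50 mm and 8.59 degrees, less where a joint would pass 70% of its speed; a pose out of reach is approached as far as the arm can. A shift or turn number past 1, either way, is cut back to 1. A call with a gripper value outside its range is refused whole. "gripper" is the finger opening in m, from 0 to 0.0854, set as the call begins (left out, the last holds). The fingers move at their own pace and stop on an object; "force" is the grip in N (left out, the last holds). Time passes only in rows, so rows that repeat a pose let the fingers close. It gives the time, the measured TCP pose, the force, the opening and the grip force at its end, in the units of the state.
- arm.get_state(): the state, without advancing time (a new reading comes with each control period).
- arm.camera(name): name is "scene" or "top" or "wrist"; returns a dict with "pixels" (480x640x3 uint8, blue, green, red), "intrinsics" (3x3 intrinsics, pixels), "R" (3x3) and "t" (3): a world point X has camera coordinates R X + t. Camera axes: x right, y down, z forward; pixel columns grow to the right and rows downward; lengths in m; the calibration is good to about 2 mm. A picture is of the moment at which its call begins. There is no depth.
- arm.close_job(): hands the job in; it is judged then, once.
The state is a dict: "clock": time; "joint_positions": joint angles; "joint_velocities": joint speeds; "joint_torque": joint torques, N m; "eef_pos": TCP position; "orientation": TCP orientation; "force": force on the tool from outside, world axes, zero at the start; "torque": the same for the moment, N m; "width": opening from 0.0 (shut) to 1.0 (fully open); "gripper_force": force on a finger pad.
Only numpy, scipy, OpenCV 4.12 (cv2) and the standard library are available. Lean on these libraries where they do the work, as an engineer would, in place of code of your own. Each camera call takes 0.05 s, during which the arm holds its last target. There are 200 camera calls.

### The job

Set up the swivelling condiment rail for breakfast: one cup holder was left locked just inside the entry, so unlock it, slide it on towards the far end and lock it again; then drop the T-foot of every holder from the wooden rack through the entry opening, slide it to a station of its own and lock it with a quarter turn, and stand every topping jar upright in a locked holder, one jar to a holder. When all of that is loaded, draw the spring index pin, swing the rail counter-clockwise (seen from above) to the next hole, let the pin drop fully home and leave everything at rest. Do not knock over or shift the other things on the worktop.

Things in the scene. Friction and masses are not known exactly. Their poses are not given: they have to be found in the camera images.
- entry (a point): Entry opening of the condiment rail (yellow marks, near its black end cap), centre, at the rail's top face. 42 mm along the rail by 25 mm across: the only place where a T-foot passes the lips, lengthwise along the rail. All rail points share axes: x along the rail from the entry end to the far end, y across towards the index knob, z up. Stations 1 to 4 lie 77, 152, 227, 302 mm from it along x
- station1 (a point): Station 1, first from the entry: point on the slot's centre line at the rail's top face, black tick marks on both sides. Below the lips the channel widens here to a pocket 40 mm square; only in such a pocket can a T-foot be turned, either way; once crosswise it can neither slide on nor lift out
- station2 (a point): Station 2, 75 mm beyond station 1; same pocket, marks and axes. The slot between entry and stations: mouth 13.5 mm wide, lips 6 mm thick, below them a channel 20.5 mm wide and 10 mm deep in which a T-foot fits only lengthwise and slides freely (2 mm of lift is free)
- station3 (a point): Station 3, 75 mm beyond station 2; same pocket, marks and axes
- station4 (a point): Station 4, at the far end, 75 mm beyond station 3; same pocket, marks and axes. A holder locked at a station bars the slot, so stations beyond it can no longer be reached from the entry
- pivot (a point): Pivot axis of the rail, point at the height of its top face. The rail: straight aluminium T-slot rail 358 mm long, 60 mm wide, slot upward, level top face 40 mm above the worktop; it turns on a dark round base plate 200 mm across and 12 mm thick. The pivot is 147 mm from the entry's centre
- pin_knob (a point): Middle of the index pin's knob: black upright round knob, red top, 26 mm across, 25 mm high (46 to 71 mm above the worktop, point at 60 mm, pin home), on a bracket at the rail's y side, 80 mm from the pivot. Below it a 20 mm round steel housing, bracket top at 26 mm. Pulled straight up. 37 mm clear between knob and rail; ends along the rail free
- index_pin (a joint): How far the spring index pin is drawn up, m: 0 home, 0.015 fully up. Spring 3 N at 0, 6.5 N fully drawn. The 8 mm round-nosed pin reaches 9 mm into the base plate: from 0.010 up the rail can turn. Let go elsewhere it rides on the plate at about 0.0085 and drops when it comes over a hole. Holes have 1.5 mm play all round
- rail (a joint): Turn of the rail about the pivot, rad, counter-clockwise from above positive. Holes at 0 (start, entry end towards the robot), 0.785 (the next hole) and 1.571, end stops just beyond. About 0.12 N m of friction; the pin's play leaves 0.02 rad of looseness. Knob and load turn with it
- hole1 (a point): The next hole of the dividing plate (rail at 0.785 rad): centre of its mouth on top of the base plate, 12 mm above the worktop; fixed. The knob stands straight above it when the pin is home there
- rack: Wooden storage rack, fixed, 270 x 74 x 24 mm, origin under its centre, x along it. In its groove, 38 mm wide and 18 mm deep, the cup holders' feet hang, the cups resting on top, their x roughly across the rack, about 82 mm apart
- holder1: In the rack at the start (2 or 3 of holders 1 to 3 are present). Square brass cup holder, flat faces, 52 mm outside, 45 mm inside, 26 mm high, floor 4 mm. Origin: centre of its flat underside; z up. Below: 10 mm stem and, 8 to 15 mm down, a steel T-foot 34 mm long (round ends), 17 mm wide, along the holder's x; black rim marks at both ends of x. 0.16 kg
- holder2: In the rack at the start (2 or 3 of holders 1 to 3 are present). Square brass cup holder, flat faces, 52 mm outside, 45 mm inside, 26 mm high, floor 4 mm. Origin: centre of its flat underside; z up. Below: 10 mm stem and, 8 to 15 mm down, a steel T-foot 34 mm long (round ends), 17 mm wide, along the holder's x; black rim marks at both ends of x. 0.16 kg
- holder3: In the rack at the start (2 or 3 of holders 1 to 3 are present). Square brass cup holder, flat faces, 52 mm outside, 45 mm inside, 26 mm high, floor 4 mm. Origin: centre of its flat underside; z up. Below: 10 mm stem and, 8 to 15 mm down, a steel T-foot 34 mm long (round ends), 17 mm wide, along the holder's x; black rim marks at both ends of x. 0.16 kg
- holder4: Left on the rail: starts locked at station 1, barring the slot. Square brass cup holder, flat faces, 52 mm outside, 45 mm inside, 26 mm high, floor 4 mm. Origin: centre of its flat underside; z up. Below: 10 mm stem and, 8 to 15 mm down, a steel T-foot 34 mm long (round ends), 17 mm wide, along the holder's x; black rim marks at both ends of x. 0.16 kg
- jar1: Topping jar (2 or 3 jars are present), amber glass, round, 40 mm across, 52 mm high (the top 12 mm a steel lid 37 mm across), thick-bottomed, origin under its centre, z up; stands loose on the worktop, about 0.14 kg
- jar2: Topping jar (2 or 3 jars are present), terracotta-red, round, 40 mm across, 52 mm high (the top 12 mm a steel lid 37 mm across), thick-bottomed, origin under its centre, z up; stands loose on the worktop, about 0.14 kg
- jar3: Topping jar (2 or 3 jars are present), green, round, 40 mm across, 52 mm high (the top 12 mm a steel lid 37 mm across), thick-bottomed, origin under its centre, z up; stands loose on the worktop, about 0.14 kg
- pepper_mill: Dark wooden pepper mill, 56 mm across, 168 mm high, origin under its centre; bystander
- salt: White salt shaker, 40 mm across, 64 mm high, origin under its centre; bystander
- mug: Blue mug, 80 mm across, 92 mm high, handle at its +y, origin under its centre; bystander
- sugar_bowl: White sugar bowl, 100 mm across, 55 mm high, origin under its centre; bystander
- oil: Green oil bottle, 66 mm across, 220 mm high, origin under its centre; bystander
- spoon: Steel spoon lying flat near the rack, along its own x, about 200 mm long, handle 20 mm thick; bystander
Things that resemble listed ones, but are neither listed nor needed, are in the scene too. What is shaped like the holder4 but blue or purple is not meant. Leave any blue look-alike of the jar2 alone.

How it is judged:
By the outcome, as a careful person would: the job done as asked, in the order asked, and still so for the second after the job is handed in, with the robot touching nothing.
Of holder1, holder2, holder3 only 2 to 3 are there at a start; the rules pass over those that are not, and their reading is None.
Of jar1, jar2, jar3 only 2 to 3 are there at a start; the rules pass over those that are not, and their reading is None.
At some moment in a run one of jar1, jar2, jar3 may be knocked a few centimetres aside while the robot is not near it.
It also fails if it takes over 210 s, if anything falls off the work surface, if the arm or the gripper's body presses on something with over 40 N, if the wrist force passes 120 N, or if a joint passes its speed limit or range.

## Working session

There is one attempt and no reset: what is moved stays moved. The work goes in short steps, Python scripts to look and compute and a tool call to move; the robot and the scene stay as the last step left them, time stands still between calls to the robot, and variables do not carry over. Pictures are saved under pics/ and viewed, at most 14 in all, crops included, and the job is handed in when it is done.

Besides the shell and the picture viewer there is one more tool, called in YAML: its name, and indented under it one key for each argument. apply_moves: Moves the arm, as the interface text tells. Its arguments: {"type":"object","properties":{"plan":{"type":"array","items":{"type":"array"}},"gripper":{"type":"number"},"force":{"type":"number"}},"required":["plan"]}

```bash
mkdir -p pics; ls
python3 - <<'E'
from cell import arm
import cv2,numpy as np
s=arm.get_state();print(s)
for n in("scene","top"):
    c=arm.camera(n);cv2.imwrite(f"pics/{n}0.png",c["pixels"]);np.savez(f"cam_{n}.npz",K=c["intrinsics"],R=c["R"],t=c["t"]);print(n,c["intrinsics"],c["R"],c["t"])
E
```

```text
pics
{'clock': 0.0, 'joint_positions': array([-1.35108136e+00,  2.45823968e-01,  1.55904762e+00,  1.85996594e-05,
        1.33872542e+00, -1.74130036e-01]), 'joint_velocities': array([-3.66264506e-04, -1.30265604e-03, -3.68779661e-04, -8.30214938e-06,
        2.85873773e-04, -7.33788158e-04]), 'joint_torque': array([-5.28174496e-04, -4.29510462e+01, -3.26130581e+01, -1.66665877e-04,
        5.27763041e-03,  1.92857851e-05]), 'eef_pos': array([ 0.249296  , -0.5996667 ,  0.23015595]), 'orientation': array([-1.00212402e-03,  9.80673268e-01,  1.95650036e-01, -1.37941078e-05]), 'force': array([-0.15783948, -0.09809092, -0.22568065]), 'torque': array([ 0.0155052 , -0.01828707,  0.01054146]), 'gripper_force': 0.0, 'width': 0.9989809020883965}
scene [[602.44895312   0.         321.77428048]
 [  0.         602.44895312 243.40248745]
 [  0.           0.           1.        ]] [[ 0.33171924  0.94329593  0.01245544]
 [ 0.58999935 -0.19714062 -0.78296638]
 [-0.73611352  0.26707371 -0.62193932]] [-0.19304637 -0.27843563  2.14700456]
top [[468.61848621   0.         323.02755437]
 [  0.         468.61848621 232.11220398]
 [  0.           0.           1.        ]] [[-0.02024791 -0.99931369  0.03101903]
 [-0.99803068  0.01836009 -0.0599805 ]
 [ 0.05936982 -0.03217243 -0.99771747]] [-0.01320498  0.55101839  1.25471946]
```

View pics/scene0.png

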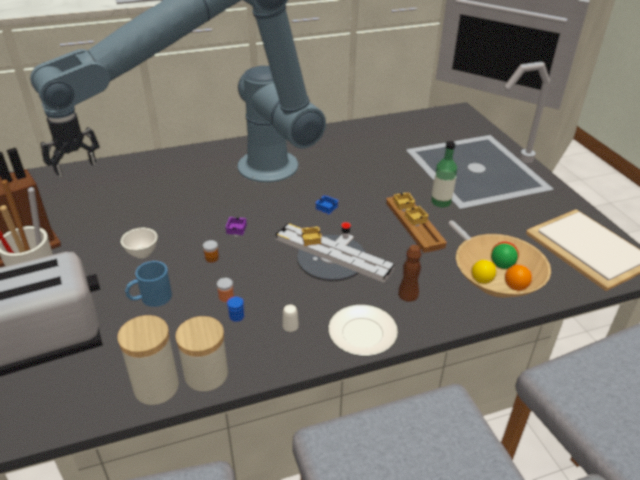

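View pics/top0.png

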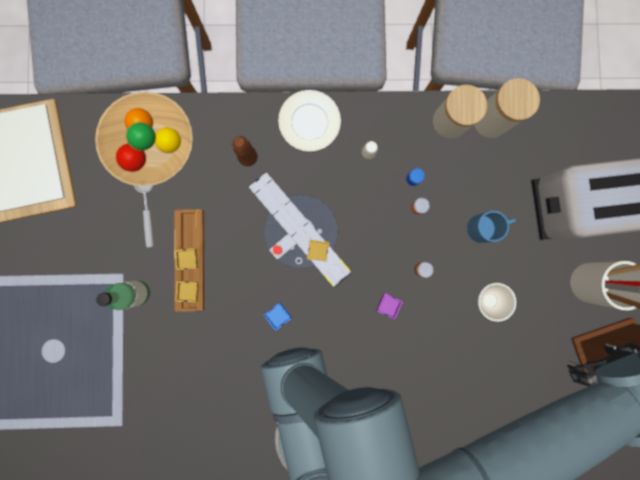

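Two holders in the rack (top px ~187,259 and 187,292), plus the brass holder4 on the rail at (318,250). The blue (277,317) and purple (390,306) ones are look-alikes. Jars are at (425,270) and (421,206); the blue one at (416,177) is a look-alike. I'll enlarge.

Run:
```python
import cv2
a=cv2.imread("pics/top0.png");b=cv2.imread("pics/scene0.png")
cv2.imwrite("pics/c1.png",cv2.resize(a[165:315,235:435],None,fx=4,fy=4,interpolation=cv2.INTER_CUBIC))
cv2.imwrite("pics/c2.png",cv2.resize(b[180:330,190:390],None,fx=4,fy=4,interpolation=cv2.INTER_CUBIC))
```

```text
(no output)
```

View pics/c1.png

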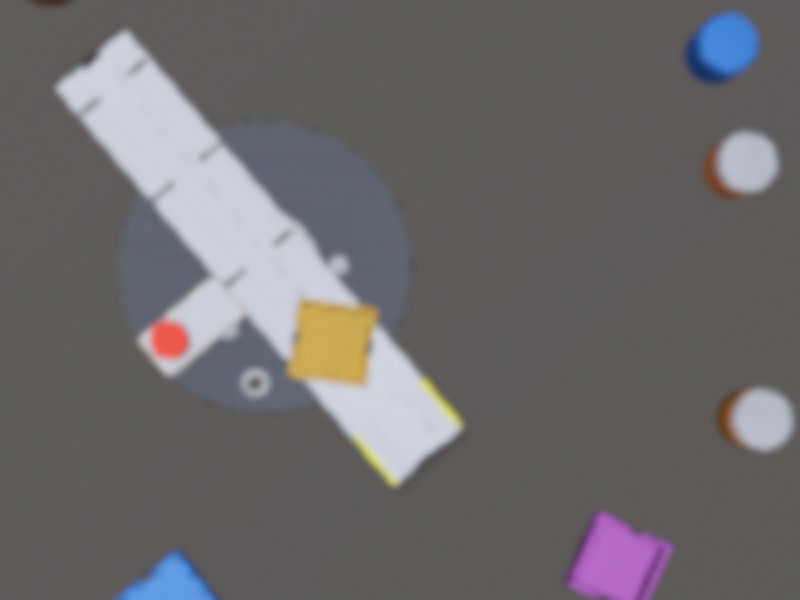

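View pics/c2.png

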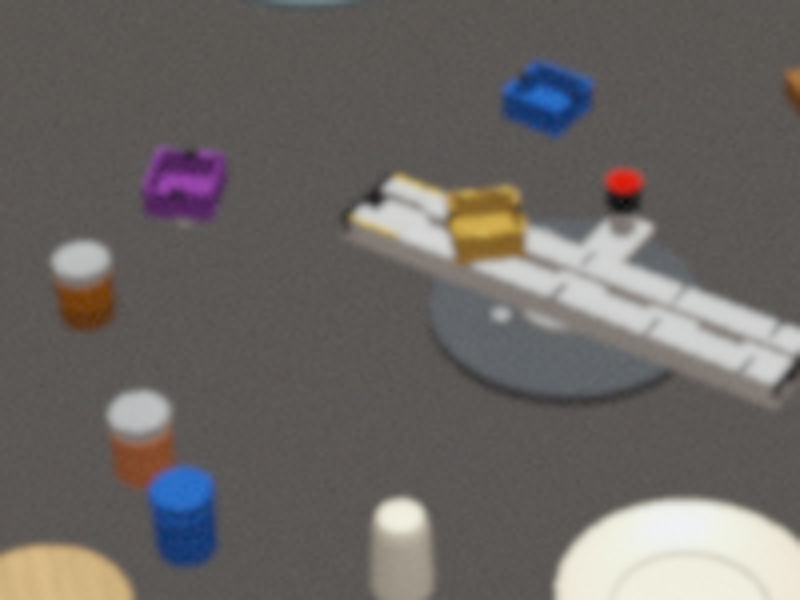

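The rail's entry (yellow marks) is at lower right in c1 (~408,433), the ticks for stations 2–4 at midpoints (259,256), (186,171) and (114,87). The knob is at (170,340) and the next hole at (255,382). The holder4 rim marks at (293,337) and (370,345) put its foot at about 45° to the rail. In c2 the lower jar (140,440) is terracotta, the upper (85,285) amber, and the blue one isn't wanted.

```bash
cat > h.py <<'E'
import numpy as np, cv2
from scipy.spatial.transform import Rotation as Ro
def load(n): return np.load(f"cam_{n}.npz")
def p2w(c,px,z):
    R,t,K=c["R"],c["t"],c["K"] if "K" in c else c["intrinsics"]
    d=R.T@np.linalg.solve(K,[px[0],px[1],1.]); o=-R.T@t
    return o+d*(z-o[2])/d[2]
def w2p(c,X):
    R,t,K=c["R"],c["t"],c["K"] if "K" in c else c["intrinsics"]
    q=K@(R@np.asarray(X)+t); return q[:2]/q[2]
def dn(yaw):  # tool down; fingers close along world direction yaw (+90 => tool x)
    return Ro.from_euler('z',yaw)*Ro.from_quat([1,0,0,0])  # x->(cos,sin), y->-(...), z->down
def rel(pos,R,p2,R2): # shift/rotvec in tool axes
    return R.inv().apply(np.array(p2)-pos), (R.inv()*R2).as_rotvec()
def st():
    from cell import arm
    s=arm.get_state();q=s["orientation"]
    return s,np.array(s["eef_pos"]),Ro.from_quat([q[1],q[2],q[3],q[0]])
E
python3 - <<'E'
from h import *
c=load("top");s=load("scene")
f=lambda x,y,z:p2w(c,(x/4+235-.375,y/4+165-.375),z)
g=lambda x,y,z:p2w(s,(x/4+190-.375,y/4+180-.375),z)
pts={ 'R1':(424,379),'R2':(462,427),'L1':(354,437),'L2':(395,487),'far':(91,59),'near':(428.5,457),'s4':(114,87),'s3':(186.5,171),'s2':(259,256.5)}
W={k:f(*v,.04)[:2] for k,v in pts.items()}
for k in W: print(k,W[k].round(4))
e=(W['R1']+W['R2']+W['L1']+W['L2'])/4
d=W['s4']-W['s2'];print('entry',e,'yaw',np.degrees(np.arctan2(d[1],d[0])),'s2-s4',np.linalg.norm(d),'e-s4',np.linalg.norm(W['s4']-e),'len',np.linalg.norm(W['far']-W['near']))
d=W['far']-W['near'];print('yaw2',np.degrees(np.arctan2(d[1],d[0])))
print('knob',f(170,340,.071),'h4',f(334,342,.066), 'hole',f(255,382,.012))
a,b=f(293,337,.066),f(370,345,.066);print('h4yaw',np.degrees(np.arctan2(*(a-b)[1::-1])))
print('jarA',f(763,419,.052),'jarT',f(748,162,.052))
print('jarA scene',g(82,257,.052),'jarT',g(140,410,.052),'knob',g(625,180,.071))
f2=lambda x,y,z:p2w(c,(x,y),z)
for p in [(187,259),(187,292)]: print('rackh',f2(*p,.05))
print('rack',f2(189,261,.024),f2(188,209,.024),f2(188.5,311,.024))
# scene check of stations
for q in [(572,288),(650,322)]: print(g(*q,.04))
E
```

```text
R1 [ 0.4759 -0.0684]
R2 [ 0.4435 -0.0929]
L1 [ 0.4385 -0.0211]
L2 [ 0.4049 -0.0476]
far [0.6935 0.1494]
near [ 0.4242 -0.0702]
s4 [0.6745 0.1343]
s3 [0.6173 0.0869]
s2 [0.5594 0.0397]
entry [ 0.4406923  -0.05751416] yaw 39.44165813218914 s2-s4 0.14900399413514612 e-s4 0.30241036697649293 len 0.3475199681744045
yaw2 39.19436853884137
knob [0.50429726 0.09744358 0.071     ] h4 [ 0.5010374  -0.00855685  0.066     ] hole [0.47615775 0.04434562 0.012     ]
h4yaw 82.95058053000945
jarA [ 0.444936   -0.29132004  0.052     ] jarT [ 0.61575028 -0.28696815  0.052     ]
jarA scene [ 0.44669725 -0.28882414  0.052     ] jarT [ 0.61846949 -0.28422571  0.052     ] knob [0.50676593 0.09999696 0.071     ]
rackh [0.48493636 0.33372792 0.05      ]
rackh [0.39930773 0.33398383 0.05      ]
rack [0.47971491 0.33512664 0.024     ] [0.61897008 0.33733443 0.024     ] [0.34760863 0.33686716 0.024     ]
[0.57592763 0.03419105 0.04      ]
[0.6283386  0.07283493 0.04      ]
```

```bash
cat > go.py <<'E'
import sys
from h import *
# go.py x y z toolx_yaw_deg : moves needed from current pose
x,y,z,a=map(float,sys.argv[1:5])
s,p,R=st()
d,r=rel(p,R,[x,y,z],dn(np.radians(a)))
ya=np.degrees(np.arctan2(*R.apply([1,0,0])[1::-1]))
print('clk',round(s['clock'],2),'pos',p.round(4),'yaw',ya.round(2),'shift',d.round(4).tolist(),'rot',r.round(4).tolist(),'rows',np.ceil(max(np.linalg.norm(d)/.05,np.linalg.norm(r)/.15)))
E
python3 go.py .501 -.0086 .17 83
```

```text
clk 0.1 pos [ 0.2493 -0.5998  0.2303] yaw 22.56 shift [0.4592, -0.4492, 0.0612] rot [-0.0014, -0.0012, -1.0549] rows 13.0
```

Careful with the scale: shifts go in shares of 0.75 m and turns go in shares of pi rad. That gives: 0.459 m / 0.75 = 0.612, -0.449 m / 0.75 = -0.5987, -1.055 rad / 3.1416 = -0.3358.

apply_moves:
  plan:
    - [[0.612,-0.5987,0.0813],[0,0,-0.3358]]
    - [[0.612,-0.5987,0.0813],[0,0,-0.3358]]
    - [[0.612,-0.5987,0.0813],[0,0,-0.3358]]
    - [[0.612,-0.5987,0.0813],[0,0,-0.3358]]
    - [[0.612,-0.5987,0.0813],[0,0,-0.3358]]
    - [[0.612,-0.5987,0.0813],[0,0,-0.3358]]
    - [[0.612,-0.5987,0.0813],[0,0,-0.3358]]
    - [[0.612,-0.5987,0.0813],[0,0,-0.3358]]
    - [[0.612,-0.5987,0.0813],[0,0,-0.3358]]
    - [[0.612,-0.5987,0.0813],[0,0,-0.3358]]
  gripper: 0.085

```text
clock: 1.1
eef_pos: [0.4446, -0.1402, 0.1837]
orientation: [0.0, 0.749, 0.663, 0.0]
force: [1.1, -0.6, -0.7]
width: 0.997
gripper_force: 0.0
```

```bash
python3 go.py .501 -.0086 .17 83
```

```text
clk 1.1 pos [ 0.4446 -0.1402  0.1837] yaw 82.99 shift [0.1375, 0.0399, 0.0137] rot [0.0001, -0.0, -0.0002] rows 3.0
```

Converted, 0.137 m / 0.75 = 0.1827, 0.04 m / 0.75 = 0.0533.

apply_moves:
  plan:
    - [[0.1827,0.0533,0.0187],[0,0,0]]
    - [[0.1827,0.0533,0.0187],[0,0,0]]
    - [[0.1827,0.0533,0.0187],[0,0,0]]
    - [[0.1827,0.0533,0.0187],[0,0,0]]
    - [[0.1827,0.0533,0.0187],[0,0,0]]

```text
clock: 1.6
eef_pos: [0.5005, -0.0104, 0.1695]
orientation: [-0.0, 0.748, 0.664, -0.0]
force: [-0.4, -0.2, -0.1]
width: 0.994
gripper_force: 0.0
```

```bash
cat > wr.py <<'E'
import sys
from h import *
from cell import arm
c=arm.camera("wrist");n=sys.argv[1]
cv2.imwrite(f"pics/{n}.png",c["pixels"]);np.savez(f"cam_{n}.npz",K=c["intrinsics"],R=c["R"],t=c["t"])
E
python3 wr.py w1;python3 go.py .501 -.0086 .17 83
python3 - <<'E'
from h import *
c=load("w1");print(-c["R"].T@c["t"],c["R"],w2p(c,[.501,-.0086,.066]),c["K"][0])
E
```

```text
clk 1.65 pos [ 0.5005 -0.0113  0.1697] yaw 83.03 shift [0.0028, 0.0002, -0.0003] rot [-0.0008, 0.0003, 0.0006] rows 1.0
[0.50984991 0.06482622 0.31280052] [[ 0.99285893 -0.11927022 -0.0023999 ]
 [-0.11316764 -0.94804125  0.29733966]
 [-0.03773897 -0.29494475 -0.95476875]] [322.89999963 239.48719426] [370.29755858   0.         322.09056572]
```

View pics/w1.png

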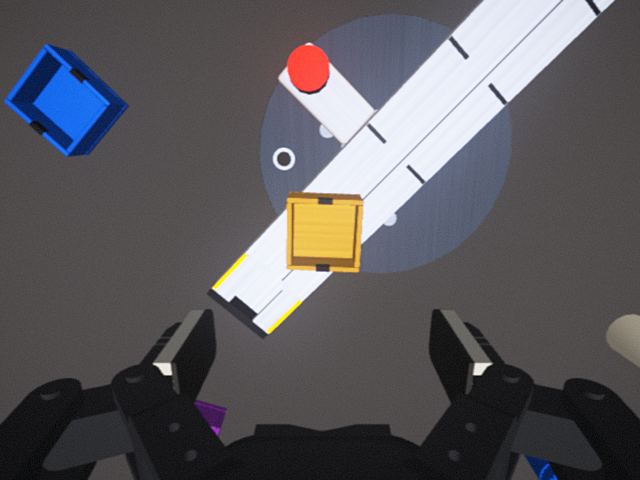

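Wrist view: holder4's rim is centred at ~(323.5,234.5) with marks at (325,201) and (322,268). Station ticks are at (376,133)/(416,174) and (459,47)/(497,94). The yellow marks are around (230,272) and (284,317).

```bash
python3 - <<'E'
from h import *
c=load("w1")
P=lambda x,y,z:p2w(c,(x,y),z)[:2]
e=(P(230,272,.04)+P(284,317,.04))/2; s2=(P(376,133,.04)+P(416,174,.04))/2; s3=(P(459,47,.04)+P(497,94,.04))/2
for a,b in((e,s2),(e,s3)): d=b-a;print(np.linalg.norm(d),np.degrees(np.arctan2(d[1],d[0])))
print(e,s2,s3)
a,b=P(325,201,.066),P(322,268,.066);print('h4',(a+b)/2,np.degrees(np.arctan2(*(a-b)[::-1])),np.linalg.norm(a-b))
print('knob',P(309,66,.071))
q=[P(288,193,.066),P(362,196,.066),P(361,272,.066),P(287.5,270,.066)];print(np.mean(q,0),[np.linalg.norm(q[i]-q[i-1]) for i in range(4)])
d=q[0]-q[3]+q[1]-q[2];print(np.degrees(np.arctan2(d[1],d[0])))
E
python3 go.py .501 -.0086 .044 83
```

```text
0.15295711578876725 39.62947017682219
0.2281553650945786 39.574229950717324
[ 0.44215185 -0.05646002] [0.55995716 0.04109912] [0.61801397 0.0888926 ]
h4 [ 0.50173195 -0.00573512] 80.74840159013156 0.048336403626395096
knob [0.5057506  0.10088799]
[ 0.50267088 -0.00478316] [np.float64(0.05528321751915847), np.float64(0.04965707368911315), np.float64(0.0547412568283375), np.float64(0.052546181894964746)]
82.71694309313104
clk 1.65 pos [ 0.5005 -0.0113  0.1697] yaw 83.03 shift [0.0028, 0.0003, 0.1257] rot [-0.0008, 0.0003, 0.0006] rows 3.0
```

Converted, 0.1255 m / 0.75 = 0.1673, 0.0035 m / 0.75 = 0.0047.

apply_moves:
  plan:
    - [[0.0047,0,0.0533],[0,0,0]]
    - [[0.0047,0,0.1067],[0,0,0]]
    - [[0.0047,0,0.1467],[0,0,0]]
    - [[0.0047,0,0.1667],[0,0,0]]
    - [[0.0047,0,0.1673],[0,0,0]]
    - [[0.0047,0,0.1673],[0,0,0]]

```text
clock: 2.25
eef_pos: [0.5014, -0.0089, 0.045]
orientation: [0.0, 0.75, 0.662, 0.0]
force: [-0.2, -0.2, -0.1]
width: 1.001
gripper_force: 0.0
```

apply_moves:
  plan:
    - [[0,0,0],[0,0,0]]
    - [[0,0,0],[0,0,0]]
    - [[0,0,0],[0,0,0]]
    - [[0,0,0],[0,0,0]]
    - [[0,0,0],[0,0,0]]
    - [[0,0,0],[0,0,0]]
  gripper: 0.045
  force: 40

```text
clock: 2.85
eef_pos: [0.5025, -0.0082, 0.0461]
orientation: [0.001, 0.749, 0.663, 0.001]
force: [-1.4, -1.3, 5.6]
width: 0.595
gripper_force: 42.4
```

```bash
python3 go.py .5011 -.0078 .045 39.5
```

```text
clk 2.85 pos [ 0.5025 -0.0082  0.0461] yaw 83.02 shift [0.0002, -0.0014, 0.0011] rot [0.0029, -0.0003, 0.7596] rows 6.0
```

Converted, -0.002 m / 0.75 = -0.0027, -0.001 m / 0.75 = -0.0013, 0.76 rad / 3.1416 = 0.2419.

apply_moves:
  plan:
    - [[0,-0.0013,-0.0027],[0,0,0.0318]]
    - [[0,-0.0013,-0.0027],[0,0,0.07]]
    - [[0,-0.0013,-0.0027],[0,0,0.1082]]
    - [[0,-0.0013,-0.0027],[0,0,0.1464]]
    - [[0,-0.0013,-0.0027],[0,0,0.1846]]
    - [[0,-0.0013,-0.0027],[0,0,0.2228]]
    - [[0,-0.0013,-0.0027],[0,0,0.2419]]
    - [[0,-0.0013,-0.0027],[0,0,0.2419]]
    - [[0,-0.0013,-0.0027],[0,0,0.2419]]

```text
clock: 3.75
eef_pos: [0.5001, -0.0075, 0.0465]
orientation: [-0.0, 0.941, 0.338, -0.0]
force: [-0.1, 0.1, -1.0]
width: 0.597
gripper_force: 41.6
```

```bash
python3 go.py .6747 .1353 .046 39.5; python3 wr.py w2
```

```text
clk 3.75 pos [ 0.5001 -0.0075  0.0465] yaw 39.55 shift [0.2255, 0.001, 0.0005] rot [-0.0001, 0.0, 0.0009] rows 5.0
```

View pics/w2.png

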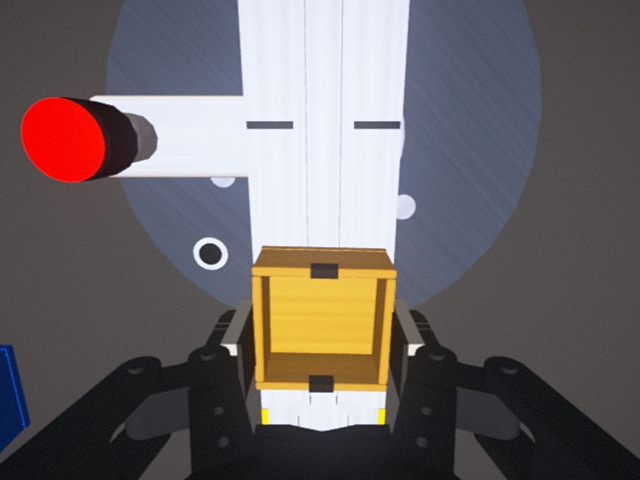

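Holder4 is now lengthwise (marks at (324,270) and (321,384), along the slot). Next I slide it to station 4.

Converted, 0.2255 m / 0.75 = 0.3007, 0.02 m / 0.75 = 0.0267.

apply_moves:
  plan:
    - [[0.0267,0,0],[0,0,0]]
    - [[0.0667,0,0],[0,0,0]]
    - [[0.1067,0,0],[0,0,0]]
    - [[0.1467,0,0],[0,0,0]]
    - [[0.1867,0.0007,0],[0,0,0]]
    - [[0.2267,0.0007,0],[0,0,0]]
    - [[0.2667,0.0013,0],[0,0,0]]
    - [[0.2933,0.0013,0],[0,0,0]]
    - [[0.3007,0.0013,0],[0,0,0]]
    - [[0.3007,0.0013,0],[0,0,0]]

```text
clock: 4.8
eef_pos: [0.6751, 0.1353, 0.0463]
orientation: [-0.0, 0.941, 0.338, -0.0]
force: [-0.7, 0.6, -0.4]
width: 0.604
gripper_force: 41.8
```

```bash
python3 go.py .6747 .1353 .046 39.5; python3 wr.py w3; python3 -c "
from cell import arm;s=arm.get_state();print(s['force'],s['torque'],s['width'])"
```

```text
clk 4.8 pos [0.6751 0.1353 0.0463] yaw 39.53 shift [-0.0003, -0.0003, 0.0003] rot [-0.0, 0.0001, 0.0006] rows 1.0
[-0.54625797  0.71978759 -0.95553437] [ 0.05481823 -0.07967208 -0.03329836] 0.5986599774257504
```

View pics/w3.png

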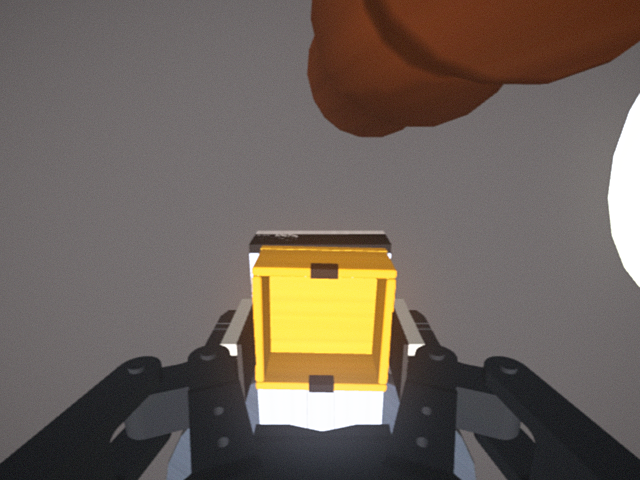

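Run:
```python
from h import *
t=load("top");s=load("scene");w=load("w3")
a=cv2.imread("pics/top0.png")[125:175,220:270];m=(a[...,2].astype(int)-a[...,0]>25)
ys,xs=np.nonzero(m);print(xs.min()+220,xs.max()+220,ys.min()+125,ys.max()+125)
print('top bottom',p2w(t,(249,160),0),'toptop',p2w(t,(240,142),.168)); print('scene base',p2w(s,(409,294),0.0),p2w(s,(412,250),.168))
for q in [(370,136),(310,75)]:print('wrist',p2w(w,q,0.0),p2w(w,q,.1))
print('cam',-w["R"].T@w["t"])
```

```text
232 256 136 165
top bottom [0.75484091 0.1760244  0.        ] toptop [0.76233506 0.17631305 0.168     ]
scene base [0.76636333 0.18571811 0.        ] [0.77934868 0.16872407 0.168     ]
wrist [0.74562065 0.1630035  0.        ] [0.73926951 0.17382525 0.1       ]
wrist [0.74822742 0.20307602 0.        ] [0.74050146 0.19276337 0.1       ]
cam [0.73357839 0.1835224  0.18960796]
```

The mill's near edge is about 70 mm from station 4. Turning counter-clockwise moves the camera away from it.

Converted, -0.78 rad / 3.1416 = -0.2483.

apply_moves:
  plan:
    - [[0,0,0],[0,0,-0.0318]]
    - [[0,0,0],[0,0,-0.07]]
    - [[0,0,0],[0,0,-0.1082]]
    - [[0,0,0],[0,0,-0.1464]]
    - [[0,0,0],[0,0,-0.1846]]
    - [[0,0,0],[0,0,-0.2228]]
    - [[0,0,0],[0,0,-0.2483]]

```text
clock: 5.55
eef_pos: [0.6739, 0.1339, 0.0463]
orientation: [-0.0, 0.741, 0.671, -0.001]
force: [0.6, -0.6, -1.2]
width: 0.595
gripper_force: 41.9
```

Converted, -0.79 rad / 3.1416 = -0.2515.

apply_moves:
  plan:
    - [[0,0,0],[0,0,-0.0382]]
    - [[0,0,0],[0,0,-0.0764]]
    - [[0,0,0],[0,0,-0.1146]]
    - [[0,0,0],[0,0,-0.1528]]
    - [[0,0,0],[0,0,-0.191]]
    - [[0,0,0],[0,0,-0.2292]]
    - [[0,0,0],[0,0,-0.2515]]
    - [[0,0,0],[0,0,-0.2515]]
    - [[0,0,0],[0,0,-0.2515]]

```text
clock: 6.45
eef_pos: [0.6743, 0.1344, 0.0463]
orientation: [-0.0, 0.428, 0.904, -0.0]
force: [-0.7, 0.3, -2.2]
width: 0.601
gripper_force: 41.8
```

```bash
python3 go.py .6747 .1353 .046 129.5; python3 -c "
from cell import arm;s=arm.get_state();print(s['force'],s['torque'],s['width'])"
```

```text
clk 6.45 pos [0.6743 0.1344 0.0463] yaw 129.3 shift [0.0005, 0.0009, 0.0003] rot [-0.0007, -0.0005, -0.0034] rows 1.0
[-0.66428432  0.28367586 -2.23947804] [ 3.63099641e-05  4.03577383e-02 -2.10340744e-02] 0.6005689867489991
```

Converted, -0.15 m / 0.75 = -0.2, -0.11 m / 0.75 = -0.1467.

apply_moves:
  plan:
    - [[0,0,0],[0,0,0]]
    - [[0,0,0],[0,0,0]]
    - [[0,0,0],[0,0,0]]
    - [[0,0,-0.0267],[0,0,0]]
    - [[0,0,-0.08],[0,0,0]]
    - [[0,0,-0.1467],[0,0,0]]
    - [[0,0,-0.2],[0,0,0]]
    - [[0,0,-0.2],[0,0,0]]
  gripper: 0.064

```text
clock: 7.25
eef_pos: [0.6792, 0.1352, 0.2057]
orientation: [0.007, 0.427, 0.904, 0.003]
force: [0.5, -0.4, 1.0]
width: 0.75
gripper_force: 0.0
```

```bash
python3 wr.py w4; python3 go.py .43 .334 .2 180
```

```text
clk 7.3 pos [0.6774 0.1351 0.2016] yaw 129.42 shift [0.3107, -0.0648, -0.0005] rot [0.0041, 0.008, -0.8828] rows 7.0
```

View pics/w4.png

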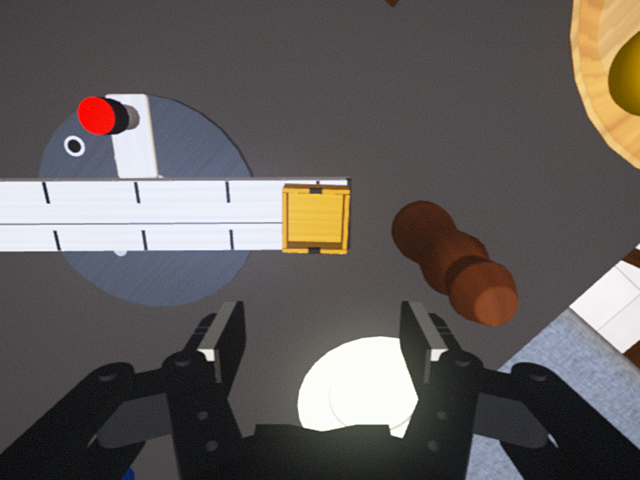

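Holder4 is locked crosswise at station 4 (rim marks at (317,190) and (316,250)). Now the rack.

Converted, 0.31 m / 0.75 = 0.4133, -0.065 m / 0.75 = -0.0867, -0.88 rad / 3.1416 = -0.2801.

apply_moves:
  plan:
    - [[0.4133,-0.0867,0],[0,0,-0.2801]]
    - [[0.4133,-0.0867,0],[0,0,-0.2801]]
    - [[0.4133,-0.0867,0],[0,0,-0.2801]]
    - [[0.4133,-0.0867,0],[0,0,-0.2801]]
    - [[0.4133,-0.0867,0],[0,0,-0.2801]]
    - [[0.4133,-0.0867,0],[0,0,-0.2801]]
    - [[0.4133,-0.0867,0],[0,0,-0.2801]]
    - [[0.4133,-0.0867,0],[0,0,-0.2801]]
    - [[0.4133,-0.0867,0],[0,0,-0.2801]]
    - [[0.4133,-0.0867,0],[0,0,-0.2801]]
  gripper: 0.085

```text
clock: 8.3
eef_pos: [0.429, 0.3323, 0.1961]
orientation: [-0.0, 0.003, 1.0, -0.0]
force: [-0.4, 0.2, 0.1]
width: 0.997
gripper_force: 0.0
```

```bash
python3 wr.py w5; python3 go.py .43 .334 .2 180
```

```text
clk 8.35 pos [0.4291 0.3323 0.1962] yaw 179.7 shift [-0.0009, 0.0017, -0.0038] rot [-0.0003, -0.0002, -0.0052] rows 1.0
```

View pics/w5.png

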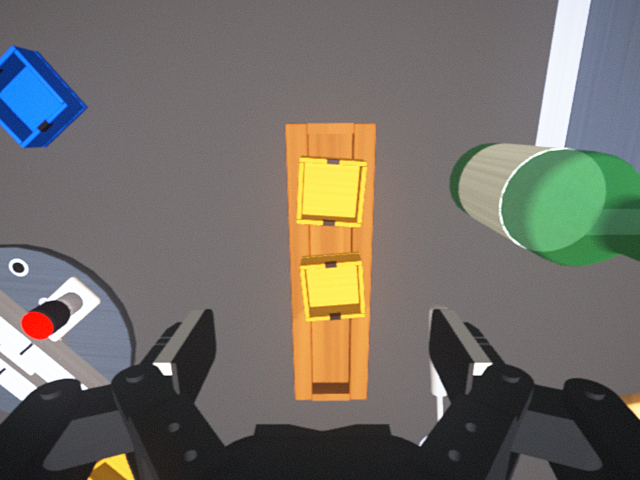

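In w5 the two holders have rim marks at (333,161)/(329,222) and (331,264)/(335,316), so their feet currently lie along world x.

```bash
python3 - <<'E'
from h import *
c=load("w5");P=lambda x,y,z=.05:p2w(c,(x,y),z)[:2]
for a,b in(((333.5,161),(329.5,222.5)),((331,264.5),(335,316.5))):
    a,b=P(*a),P(*b);d=a-b;print((a+b)/2,np.linalg.norm(d),np.degrees(np.arctan2(d[1],d[0]))%180)
q=[P(300,157),P(367,161),P(363,226),P(297,222)];print(np.mean(q,0),[np.linalg.norm(q[i]-q[i-1]) for i in range(4)])
print('spoon',p2w(c,(435,350),.02),p2w(c,(432,310),.02),'rack',P(287,124,.024),P(376,124,.024),P(296,400,.024),P(368,400,.024))
E
sed -i 's/^print/if len(sys.argv)<6: print/' go.py
```

```text
[0.40096023 0.33958787] 0.04850550691283789 176.4398390093019
[0.48528575 0.34116408] 0.048408192103056503 4.255467437284835
[0.40083633 0.33982581] [np.float64(0.05111406488944716), np.float64(0.05132206253005271), np.float64(0.05134262577244218), np.float64(0.05325817690061497)]
spoon [0.5630001 0.443271  0.02     ] [0.51906555 0.43667107 0.02      ] rack [0.34928648 0.30400764] [0.34963903 0.37617218] [0.61870418 0.30439409] [0.61899656 0.37822463]
```

```bash
python3 go.py .401 .338 .11 86.4
```

```text
clk 8.35 pos [0.4291 0.3323 0.1962] yaw 179.7 shift [0.0281, 0.0056, 0.0862] rot [-0.0004, 0.0001, 1.6284] rows 11.0
```

Converted, 0.028 m / 0.75 = 0.0373, 0.0055 m / 0.75 = 0.0073, 0.85 rad / 3.1416 = 0.2706.

apply_moves:
  plan:
    - [[0.0373,0.0073,0],[0,0,0.2706]]
    - [[0.0373,0.0073,0],[0,0,0.2706]]
    - [[0.0373,0.0073,0],[0,0,0.2706]]
    - [[0.0373,0.0073,0],[0,0,0.2706]]
    - [[0.0373,0.0073,0],[0,0,0.2706]]
    - [[0.0373,0.0073,0],[0,0,0.2706]]
    - [[0.0373,0.0073,0],[0,0,0.2706]]
  gripper: 0.066

```text
clock: 9.05
eef_pos: [0.4009, 0.338, 0.1964]
orientation: [0.0, 0.414, 0.91, -0.0]
force: [0.1, -0.3, 0.8]
width: 0.776
gripper_force: 0.0
```

Converted, 0.086 m / 0.75 = 0.1147, 0.08 m / 0.75 = 0.1067, 0.78 rad / 3.1416 = 0.2483.

apply_moves:
  plan:
    - [[0,0,0.0267],[0,0,0.0414]]
    - [[0,0,0.0667],[0,0,0.0828]]
    - [[0,0,0.1067],[0,0,0.1241]]
    - [[0,0,0.1147],[0,0,0.1655]]
    - [[0,0,0.1147],[0,0,0.2069]]
    - [[0,0,0.1147],[0,0,0.2483]]
    - [[0,0,0.1147],[0,0,0.2483]]
    - [[0,0,0.1147],[0,0,0.2483]]

```text
clock: 9.85
eef_pos: [0.4004, 0.3385, 0.1105]
orientation: [0.0, 0.728, 0.686, 0.0]
force: [0.2, 0.3, 0.2]
width: 0.777
gripper_force: 0.0
```

```bash
python3 wr.py w6; python3 go.py .401 .338 .03 86.4
```

```text
clk 9.9 pos [0.4003 0.3385 0.1106] yaw 86.59 shift [-0.0005, 0.0007, 0.0806] rot [0.0002, -0.0001, 0.0033] rows 2.0
```

View pics/w6.png

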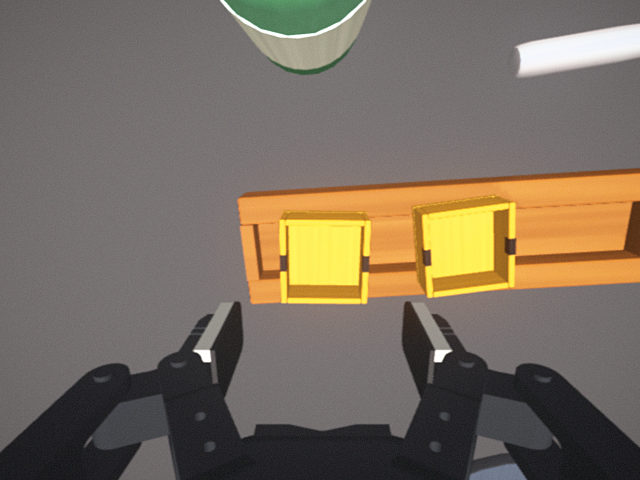

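Run:
```python
from h import *
c=load("w6");print('near edge base',p2w(c,(305,73),0),'cam',-c["R"].T@c["t"]);
P=lambda x,y,z=.05:p2w(c,(x,y),z)[:2]
print((P(284,263)+P(366,263))/2,(P(427,257)+P(511,246))/2)
```

```text
near edge base [0.39592918 0.44782272 0.        ] cam [0.40497711 0.41408354 0.25388063]
[0.40201464 0.33871043] [0.48571804 0.34091426]
```

Converted, 0.0795 m / 0.75 = 0.106, 0.001 m / 0.75 = 0.0013.

apply_moves:
  plan:
    - [[0,0.0013,0.04],[0,0,0]]
    - [[0,0.0013,0.08],[0,0,0]]
    - [[0,0.0013,0.1053],[0,0,0]]
    - [[0,0.0013,0.106],[0,0,0]]
    - [[0,0.0013,0.106],[0,0,0]]

```text
clock: 10.4
eef_pos: [0.4012, 0.3387, 0.0313]
orientation: [0.0, 0.728, 0.685, 0.0]
force: [1.3, 0.3, 0.7]
width: 0.776
gripper_force: 0.0
```

apply_moves:
  plan:
    - [[0,0,0],[0,0,0]]
    - [[0,0,0],[0,0,0]]
    - [[0,0,0],[0,0,0]]
    - [[0,0,0],[0,0,0]]
    - [[0,0,0],[0,0,0]]
  gripper: 0.045
  force: 40

```text
clock: 10.9
eef_pos: [0.4023, 0.3394, 0.0328]
orientation: [0.0, 0.729, 0.685, 0.002]
force: [-0.2, -1.0, 6.3]
width: 0.593
gripper_force: 43.4
```

Converted, -0.1 m / 0.75 = -0.1333, -0.08 m / 0.75 = -0.1067.

apply_moves:
  plan:
    - [[0,0,-0.0133],[0,0,0]]
    - [[0,0,-0.0533],[0,0,0]]
    - [[0,0,-0.1067],[0,0,0]]
    - [[0,0,-0.1333],[0,0,0]]
    - [[0,0,-0.1333],[0,0,0]]

```text
clock: 11.4
eef_pos: [0.4029, 0.3399, 0.1349]
orientation: [0.001, 0.729, 0.685, 0.004]
force: [-0.0, -0.5, -1.8]
width: 0.596
gripper_force: 42.6
```

```bash
python3 go.py .4417 -.0568 .12 129.5
```

```text
clk 11.4 pos [0.4029 0.3399 0.1349] yaw 86.47 shift [-0.3936, 0.0631, 0.0138] rot [0.0076, -0.0013, -0.7511] rows 8.0
```

Converted, -0.394 m / 0.75 = -0.5253, 0.063 m / 0.75 = 0.084, -0.75 rad / 3.1416 = -0.2387.

apply_moves:
  plan:
    - [[-0.5253,0.084,0],[0,0,-0.2387]]
    - [[-0.5253,0.084,0],[0,0,-0.2387]]
    - [[-0.5253,0.084,0],[0,0,-0.2387]]
    - [[-0.5253,0.084,0],[0,0,-0.2387]]
    - [[-0.5253,0.084,0],[0,0,-0.2387]]
    - [[-0.5253,0.084,0],[0,0,-0.2387]]
    - [[-0.5253,0.084,0],[0,0,-0.2387]]
    - [[-0.5253,0.084,0],[0,0,-0.2387]]
    - [[-0.5253,0.084,0],[0,0,-0.2387]]
    - [[-0.5253,0.084,0],[0,0,-0.2387]]

```text
clock: 12.4
eef_pos: [0.4388, -0.0617, 0.1299]
orientation: [-0.001, 0.43, 0.903, -0.0]
force: [0.4, -0.4, -1.9]
width: 0.597
gripper_force: 42.6
```

```bash
python3 wr.py w7; python3 go.py .4417 -.0568 .065 129.5
```

```text
clk 12.45 pos [ 0.4384 -0.0598  0.1296] yaw 129.19 shift [0.0001, 0.0045, 0.0646] rot [-0.0011, -0.0024, -0.0054] rows 2.0
```

View pics/w7.png

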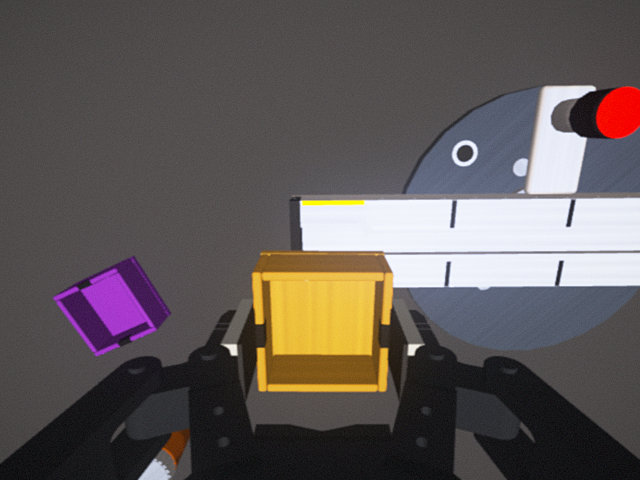

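Converted, 0.058 m / 0.75 = 0.0773, 0.04 m / 0.75 = 0.0533, -0.005 rad / 3.1416 = -0.0016.

apply_moves:
  plan:
    - [[0,0.006,0.0533],[0,0,-0.0016]]
    - [[0,0.006,0.0773],[0,0,-0.0016]]
    - [[0,0.006,0.0773],[0,0,-0.0016]]
    - [[0,0.006,0.0773],[0,0,-0.0016]]

```text
clock: 12.85
eef_pos: [0.4423, -0.0546, 0.0726]
orientation: [-0.001, 0.424, 0.905, 0.0]
force: [0.9, 0.3, -2.0]
width: 0.593
gripper_force: 42.7
```

```bash
python3 go.py .4417 -.0568 .049 129.5;python3 -c "
from cell import arm;s=arm.get_state();print(s['force'],s['torque'],s['width'])"
```

```text
clk 12.85 pos [ 0.4423 -0.0546  0.0726] yaw 129.78 shift [-0.0013, -0.0019, 0.0236] rot [-0.0007, -0.0016, 0.0049] rows 1.0
[ 0.92084489  0.2649288  -1.95941901] [ 0.0005237  -0.02730641 -0.02587547] 0.5929070984421214
```

apply_moves:
  plan:
    - [[0,0,0],[0,0,0]]
    - [[0,0,0],[0,0,0]]
    - [[0,0,0],[0,0,0]]

```text
clock: 13.15
eef_pos: [0.4435, -0.0557, 0.074]
orientation: [0.001, 0.425, 0.905, 0.0]
force: [-0.2, -0.3, -1.4]
width: 0.597
gripper_force: 42.7
```

```bash
python3 go.py .4417 -.0568 .049 129.5
```

```text
clk 13.15 pos [ 0.4435 -0.0557  0.074 ] yaw 129.72 shift [0.0004, -0.0021, 0.0249] rot [0.001, 0.0017, 0.0038] rows 1.0
```

Converted, 0.0245 m / 0.75 = 0.0327, 0.02 m / 0.75 = 0.0267, 0.004 rad / 3.1416 = 0.0013.

apply_moves:
  plan:
    - [[0,-0.002,0.004],[0,0,0.0013]]
    - [[0,-0.0027,0.0107],[0,0,0.0013]]
    - [[0,-0.0027,0.0187],[0,0,0.0013]]
    - [[0,-0.0027,0.0267],[0,0,0.0013]]
    - [[0,-0.0027,0.0327],[0,0,0.0013]]
    - [[0,-0.0027,0.0327],[0,0,0.0013]]
    - [[0,-0.0027,0.0327],[0,0,0.0013]]

```text
clock: 13.85
eef_pos: [0.442, -0.0573, 0.0488]
orientation: [0.001, 0.427, 0.904, -0.0]
force: [0.1, -0.3, 2.6]
width: 0.598
gripper_force: 43.1
```

```bash
python3 go.py .6169 .0876 .049 129.5
```

```text
clk 13.85 pos [ 0.442  -0.0573  0.0488] yaw 129.47 shift [0.0007, 0.2271, -0.0001] rot [0.0005, 0.0013, -0.0006] rows 5.0
```

Converted, 0.227 m / 0.75 = 0.3027, -0.001 m / 0.75 = -0.0013.

apply_moves:
  plan:
    - [[0,0.0133,-0.0013],[0,0,0]]
    - [[0,0.04,-0.0013],[0,0,0]]
    - [[0,0.08,-0.0013],[0,0,0]]
    - [[0,0.12,-0.0013],[0,0,0]]
    - [[0.0007,0.16,-0.0013],[0,0,0]]
    - [[0.0007,0.2,-0.0013],[0,0,0]]
    - [[0.0007,0.24,-0.0013],[0,0,0]]
    - [[0.0007,0.2733,-0.0013],[0,0,0]]
    - [[0.0007,0.3007,-0.0013],[0,0,0]]
    - [[0.0007,0.3027,-0.0013],[0,0,0]]

```text
clock: 14.85
eef_pos: [0.6174, 0.0896, 0.0491]
orientation: [0.0, 0.426, 0.905, 0.0]
force: [-0.6, -0.8, -1.7]
width: 0.596
gripper_force: 42.8
```

apply_moves:
  plan:
    - [[0,0,0],[0,0,0]]
    - [[0,0,0],[0,0,0]]

```text
clock: 15.05
eef_pos: [0.6152, 0.0876, 0.0489]
orientation: [-0.001, 0.427, 0.904, -0.0]
force: [-0.5, -0.1, -2.1]
width: 0.593
gripper_force: 42.8
```

```bash
python3 go.py .6169 .0876 .049 129.5
```

```text
clk 15.05 pos [0.6152 0.0876 0.0489] yaw 129.46 shift [-0.0011, 0.0013, -0.0001] rot [-0.0011, -0.001, -0.0007] rows 1.0
```

Converted, 0.001 m / 0.75 = 0.0013, 0.78 rad / 3.1416 = 0.2483.

apply_moves:
  plan:
    - [[0,0.0013,0],[0,0,0.0318]]
    - [[0,0.0013,0],[0,0,0.07]]
    - [[0,0.0013,0],[0,0,0.1082]]
    - [[0,0.0013,0],[0,0,0.1464]]
    - [[0,0.0013,0],[0,0,0.1846]]
    - [[0,0.0013,0],[0,0,0.2228]]
    - [[0,0.0013,0],[0,0,0.2483]]

```text
clock: 15.75
eef_pos: [0.6157, 0.0877, 0.049]
orientation: [-0.001, 0.74, 0.672, -0.001]
force: [0.7, 1.0, -1.6]
width: 0.602
gripper_force: 42.7
```

Converted, 0.79 rad / 3.1416 = 0.2515.

apply_moves:
  plan:
    - [[0,0,0],[0,0,0.0382]]
    - [[0,0,0],[0,0,0.0764]]
    - [[0,0,0],[0,0,0.1146]]
    - [[0,0,0],[0,0,0.1528]]
    - [[0,0,0],[0,0,0.191]]
    - [[0,0,0],[0,0,0.2292]]
    - [[0,0,0],[0,0,0.2515]]
    - [[0,0,0],[0,0,0.2515]]
    - [[0,0,0],[0,0,0.2515]]

```text
clock: 16.65
eef_pos: [0.6163, 0.088, 0.0492]
orientation: [-0.0, 0.941, 0.338, -0.0]
force: [0.1, -0.3, -1.7]
width: 0.594
gripper_force: 42.7
```

```bash
python3 go.py .6169 .0876 .049 39.5
```

```text
clk 16.65 pos [0.6163 0.088  0.0492] yaw 39.57 shift [0.0002, 0.0007, 0.0002] rot [-0.0006, 0.0007, 0.0012] rows 1.0
```

Converted, -0.11 m / 0.75 = -0.1467, -0.1 m / 0.75 = -0.1333.

apply_moves:
  plan:
    - [[0,0,0.0013],[0,0,0]]
    - [[0,0,0.0013],[0,0,0]]
    - [[0,0,0.0013],[0,0,0]]
    - [[0,0,-0.0267],[0,0,0]]
    - [[0,0,-0.08],[0,0,0]]
    - [[0,0,-0.1333],[0,0,0]]
    - [[0,0,-0.1467],[0,0,0]]
    - [[0,0,-0.1467],[0,0,0]]
    - [[0,0,-0.1467],[0,0,0]]
  gripper: 0.07

```text
clock: 17.55
eef_pos: [0.6162, 0.0885, 0.1581]
orientation: [-0.0, 0.941, 0.338, -0.001]
force: [-0.2, -0.0, -0.6]
width: 0.816
gripper_force: 0.0
```

```bash
python3 wr.py w8; python3 go.py .485 .3395 .13 94.2
```

```text
clk 17.6 pos [0.6157 0.0885 0.1573] yaw 39.53 shift [0.059, -0.2767, 0.0278] rot [-0.0035, 0.0013, -0.9542] rows 7.0
```

Converted, -0.277 m / 0.75 = -0.3693, 0.059 m / 0.75 = 0.0787, -0.954 rad / 3.1416 = -0.3037.

apply_moves:
  plan:
    - [[0.0787,-0.3693,0],[0,0,-0.3037]]
    - [[0.0787,-0.3693,0],[0,0,-0.3037]]
    - [[0.0787,-0.3693,0],[0,0,-0.3037]]
    - [[0.0787,-0.3693,0],[0,0,-0.3037]]
    - [[0.0787,-0.3693,0],[0,0,-0.3037]]
    - [[0.0787,-0.3693,0],[0,0,-0.3037]]
    - [[0.0787,-0.3693,0.036],[0,0,-0.3037]]
    - [[0.0787,-0.3693,0.036],[0,0,-0.3037]]
    - [[0.0787,-0.3693,0.036],[0,0,-0.3037]]
    - [[0.0787,-0.3693,0.036],[0,0,-0.3037]]

```text
clock: 18.6
eef_pos: [0.4868, 0.3391, 0.1326]
orientation: [0.0, 0.682, 0.732, -0.0]
force: [-0.3, 0.8, -0.7]
width: 0.821
gripper_force: 0.0
```

```bash
python3 wr.py w9
cat > blob.py <<'E'
import sys
from h import *
n=sys.argv[1];z=float(sys.argv[2]);lo=[int(v) for v in sys.argv[3].split(',')];hi=[int(v) for v in sys.argv[4].split(',')]
c=load(n);im=cv2.imread(f"pics/{n}.png" if n[0]=='w' else f"pics/{n}.png")
m=cv2.inRange(cv2.cvtColor(im,cv2.COLOR_BGR2HSV),np.array(lo),np.array(hi))
N,L,S,C=cv2.connectedComponentsWithStats(m)
for i in range(1,N):
    if S[i,4]>150:
        cn=max(cv2.findContours((L==i).astype(np.uint8),0,2)[0],key=cv2.contourArea)
        r=cv2.minAreaRect(cn);print(S[i],C[i].round(1),'rect',np.round(r[0],1),np.round(r[1],1),round(r[2],1),'w',p2w(c,r[0],z).round(4))
E
python3 blob.py w9 .05 20,150,90 34,255,255; python3 go.py .485 .3395 .03 94.2
```

```text
[ 279  209   84   62 4480] [321.2 237.9] rect [320.5 239.5] [61. 83.] 90.0 w [0.485  0.3471 0.05  ]
[281 257  82  30 719] [322.4 277.8] rect [321.5 271.9] [28.9 80.9] 89.2 w [0.4872 0.325  0.05  ]
clk 18.65 pos [0.4871 0.3392 0.1331] yaw 94.07 shift [0.0004, -0.0021, 0.1031] rot [0.0008, -0.0003, -0.0022] rows 3.0
```

Converted, 0.102 m / 0.75 = 0.136, 0.03 m / 0.75 = 0.04.

apply_moves:
  plan:
    - [[0,-0.0013,0.04],[0,0,0]]
    - [[0,-0.0013,0.0933],[0,0,0]]
    - [[0,-0.0013,0.1307],[0,0,0]]
    - [[0,-0.0013,0.136],[0,0,0]]
    - [[0,-0.0013,0.136],[0,0,0]]

```text
clock: 19.15
eef_pos: [0.4857, 0.3393, 0.0308]
orientation: [-0.0, 0.681, 0.732, -0.0]
force: [-0.3, -0.8, 1.4]
width: 0.819
gripper_force: 0.0
```

apply_moves:
  plan:
    - [[0,0,0],[0,0,0]]
    - [[0,0,0],[0,0,0]]
    - [[0,0,0],[0,0,0]]
    - [[0,0,0],[0,0,0]]
    - [[0,0,0],[0,0,0]]
  gripper: 0.045
  force: 40

```text
clock: 19.65
eef_pos: [0.4873, 0.3404, 0.0332]
orientation: [0.001, 0.681, 0.732, 0.002]
force: [0.4, -2.0, 7.1]
width: 0.595
gripper_force: 43.8
```

Converted, -0.1 m / 0.75 = -0.1333, -0.08 m / 0.75 = -0.1067.

apply_moves:
  plan:
    - [[0,0,-0.0133],[0,0,0]]
    - [[0,0,-0.0533],[0,0,0]]
    - [[0,0,-0.1067],[0,0,0]]
    - [[0,0,-0.1333],[0,0,0]]
    - [[0,0,-0.1333],[0,0,0]]

```text
clock: 20.15
eef_pos: [0.4874, 0.3407, 0.1349]
orientation: [0.001, 0.681, 0.732, 0.004]
force: [0.9, 0.3, -1.7]
width: 0.597
gripper_force: 43.0
```

```bash
python3 go.py .4417 -.0568 .12 129.5
```

```text
clk 20.15 pos [0.4874 0.3407 0.1349] yaw 94.19 shift [-0.3932, -0.0747, 0.0133] rot [0.0079, -0.0004, -0.6163] rows 9.0
```

Converted, -0.393 m / 0.75 = -0.524, -0.075 m / 0.75 = -0.1, 0.004 rad / 3.1416 = 0.0013.

apply_moves:
  plan:
    - [[-0.524,-0.1,0],[0.0013,0,-0.1961]]
    - [[-0.524,-0.1,0],[0.0013,0,-0.1961]]
    - [[-0.524,-0.1,0],[0.0013,0,-0.1961]]
    - [[-0.524,-0.1,0],[0.0013,0,-0.1961]]
    - [[-0.524,-0.1,0],[0.0013,0,-0.1961]]
    - [[-0.524,-0.1,0],[0.0013,0,-0.1961]]
    - [[-0.524,-0.1,0],[0.0013,0,-0.1961]]
    - [[-0.524,-0.1,0],[0.0013,0,-0.1961]]
    - [[-0.524,-0.1,0],[0.0013,0,-0.1961]]
    - [[-0.524,-0.1,0],[0.0013,0,-0.1961]]

```text
clock: 21.15
eef_pos: [0.4378, -0.0594, 0.1292]
orientation: [-0.003, 0.429, 0.903, -0.002]
force: [1.0, 0.7, -1.7]
width: 0.6
gripper_force: 43.0
```

Converted, 0.055 m / 0.75 = 0.0733, 0.03 m / 0.75 = 0.04.

apply_moves:
  plan:
    - [[0,0,0.04],[0,0,0]]
    - [[0,0,0.0733],[0,0,0]]
    - [[0,0,0.0733],[0,0,0]]
    - [[0,0,0.0733],[0,0,0]]
    - [[0,0,0.0733],[0,0,0]]
    - [[0,0,0.0733],[0,0,0]]

```text
clock: 21.75
eef_pos: [0.4399, -0.058, 0.0768]
orientation: [-0.0, 0.426, 0.904, -0.001]
force: [-0.7, 0.7, -1.8]
width: 0.599
gripper_force: 43.0
```

```bash
python3 go.py .4417 -.0568 .049 129.5
```

```text
clk 21.75 pos [ 0.4399 -0.058   0.0768] yaw 129.51 shift [-0.0002, 0.0022, 0.0278] rot [-0.0025, 0.001, 0.0002] rows 1.0
```

apply_moves:
  plan:
    - [[0,0.0013,0.004],[0,0,0]]
    - [[0,0.0027,0.012],[0,0,0]]
    - [[0,0.0027,0.02],[0,0,0]]
    - [[0,0.0027,0.028],[0,0,0]]
    - [[0,0.0027,0.036],[0,0,0]]
    - [[0,0.0027,0.0367],[0,0,0]]
    - [[0,0.0027,0.0367],[0,0,0]]

```text
clock: 22.45
eef_pos: [0.4414, -0.0576, 0.049]
orientation: [-0.0, 0.427, 0.904, -0.002]
force: [-1.4, -1.7, 6.3]
width: 0.598
gripper_force: 44.4
```

```bash
python3 go.py .5011 -.0078 .049 129.5
```

```text
clk 22.45 pos [ 0.4414 -0.0576  0.049 ] yaw 129.51 shift [0.0005, 0.0777, -0.0003] rot [-0.0039, 0.001, 0.0001] rows 2.0
```

apply_moves:
  plan:
    - [[0,0.0067,-0.002],[0,0,0]]
    - [[0,0.0267,-0.002],[0,0,0]]
    - [[0,0.0533,-0.002],[0,0,0]]
    - [[0,0.08,-0.002],[0,0,0]]
    - [[0,0.0993,-0.002],[0,0,0]]
    - [[0,0.1033,-0.002],[0,0,0]]
    - [[0,0.1033,-0.002],[0,0,0]]
    - [[0,0.1033,-0.002],[0,0,0]]

```text
clock: 23.25
eef_pos: [0.4999, -0.0073, 0.049]
orientation: [-0.002, 0.427, 0.904, -0.001]
force: [0.5, 0.5, -0.6]
width: 0.596
gripper_force: 43.7
```

```bash
python3 go.py .5011 -.0078 .049 129.5
```

```text
clk 23.25 pos [ 0.4999 -0.0073  0.049 ] yaw 129.47 shift [-0.0011, 0.0006, 0.0] rot [-0.0038, -0.0015, -0.0006] rows 1.0
```

Converted, 0.0005 m / 0.75 = 0.0007, 0.78 rad / 3.1416 = 0.2483.

apply_moves:
  plan:
    - [[0,0.0007,0],[0,0,0.0318]]
    - [[0,0.0007,0],[0,0,0.07]]
    - [[0,0.0007,0],[0,0,0.1082]]
    - [[0,0.0007,0],[0,0,0.1464]]
    - [[0,0.0007,0],[0,0,0.1846]]
    - [[0,0.0007,0],[0,0,0.2228]]
    - [[0,0.0007,0],[0,0,0.2483]]

```text
clock: 23.95
eef_pos: [0.4997, -0.0073, 0.049]
orientation: [-0.001, 0.74, 0.672, -0.002]
force: [-0.6, 0.2, 0.2]
width: 0.595
gripper_force: 43.8
```

Converted, 0.79 rad / 3.1416 = 0.2515.

apply_moves:
  plan:
    - [[0,0,0],[0,0,0.0382]]
    - [[0,0,0],[0,0,0.0764]]
    - [[0,0,0],[0,0,0.1146]]
    - [[0,0,0],[0,0,0.1528]]
    - [[0,0,0],[0,0,0.191]]
    - [[0,0,0],[0,0,0.2292]]
    - [[0,0,0],[0,0,0.2515]]
    - [[0,0,0],[0,0,0.2515]]
    - [[0,0,0],[0,0,0.2515]]

```text
clock: 24.85
eef_pos: [0.5, -0.0074, 0.0491]
orientation: [-0.0, 0.941, 0.339, -0.002]
force: [-2.1, 0.5, 1.1]
width: 0.598
gripper_force: 43.9
```

Converted, -0.15 m / 0.75 = -0.2, -0.14 m / 0.75 = -0.1867.

apply_moves:
  plan:
    - [[0,0,0.0013],[0,0,0]]
    - [[0,0,0.0013],[0,0,0]]
    - [[0,0,0.0013],[0,0,0]]
    - [[0,0,-0.0267],[0,0,0]]
    - [[0,0,-0.08],[0,0,0]]
    - [[0,0,-0.1333],[0,0,0]]
    - [[0,0,-0.1867],[0,0,0]]
    - [[0,0,-0.2],[0,0,0]]
    - [[0,0,-0.2],[0,0,0]]
  gripper: 0.075

```text
clock: 25.75
eef_pos: [0.5024, -0.0071, 0.2014]
orientation: [0.001, 0.941, 0.338, 0.0]
force: [-1.2, 0.2, -0.9]
width: 0.879
gripper_force: 0.0
```

```bash
python3 - <<'E'
from h import *
from cell import arm
c=arm.camera("wrist");cv2.imwrite("pics/w10.png",c["pixels"]);np.savez("cam_w10.npz",K=c["intrinsics"],R=c["R"],t=c["t"])
for n in("top","scene"): cv2.imwrite(f"pics/{n}1.png",arm.camera(n)["pixels"])
a=cv2.imread("pics/w10.png");b=cv2.imread("pics/top1.png");s=cv2.imread("pics/scene1.png")
o=np.zeros((600,800,3),np.uint8)
o[:300,:400]=cv2.resize(a,(400,300));o[:300,400:]=cv2.resize(b[150:300,240:440],(400,300));o[300:,:]=cv2.resize(s[180:330,190:390],(800,600))[100:400]
cv2.imwrite("pics/m1.png",o)
E
python3 go.py .445 -.29 .15 39.5
```

```text
clk 25.9 pos [ 0.4999 -0.0066  0.1971] yaw 39.53 shift [-0.2225, 0.1839, 0.0477] rot [-0.0041, 0.0059, 0.0004] rows 6.0
```

View pics/m1.png

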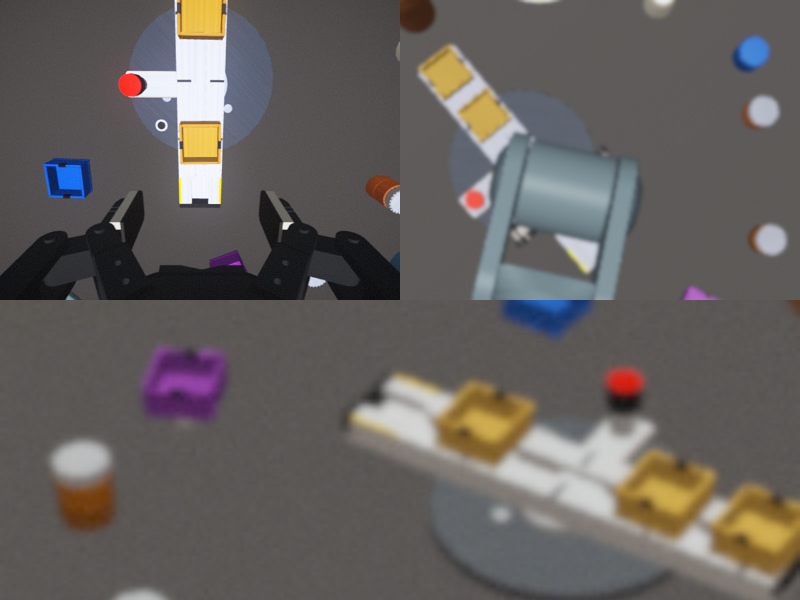

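All three holders are locked crosswise at stations 1, 3 and 4, and the jars haven't moved. I'll hover over the amber jar.

Converted, -0.2225 m / 0.75 = -0.2967, 0.184 m / 0.75 = 0.2453, 0.006 rad / 3.1416 = 0.0019.

apply_moves:
  plan:
    - [[-0.2967,0.2453,0.0533],[-0.0013,0.0019,0]]
    - [[-0.2967,0.2453,0.0533],[-0.0013,0.0019,0]]
    - [[-0.2967,0.2453,0.0533],[-0.0013,0.0019,0]]
    - [[-0.2967,0.2453,0.0533],[-0.0013,0.0019,0]]
    - [[-0.2967,0.2453,0.0533],[-0.0013,0.0019,0]]
    - [[-0.2967,0.2453,0.0533],[-0.0013,0.0019,0]]
    - [[-0.2967,0.2453,0.0533],[-0.0013,0.0019,0]]
    - [[-0.2967,0.2453,0.0533],[-0.0013,0.0019,0]]
    - [[-0.2967,0.2453,0.0533],[-0.0013,0.0019,0]]
    - [[-0.2967,0.2453,0.0533],[-0.0013,0.0019,0]]
  gripper: 0.07

```text
clock: 26.9
eef_pos: [0.4466, -0.289, 0.1593]
orientation: [0.0, 0.941, 0.339, 0.001]
force: [0.7, -0.1, 0.4]
width: 0.819
gripper_force: 0.0
```

```bash
python3 wr.py w11
cat > lid.py <<'E'
import sys
from h import *
n=sys.argv[1];x,y,z=map(float,sys.argv[2:5])
c=load(n);im=cv2.imread(f"pics/{n}.png");u=w2p(c,[x,y,z]);hsv=cv2.cvtColor(im,cv2.COLOR_BGR2HSV)
print('expect',u.round(1))
m=cv2.inRange(hsv,np.array([0,0,130]),np.array([179,70,255]));N,L,S,C=cv2.connectedComponentsWithStats(m)
for i in range(1,N):
    if S[i,4]>200 and np.linalg.norm(C[i]-u)<150:
        cn=max(cv2.findContours((L==i).astype(np.uint8),0,2)[0],key=cv2.contourArea)
        h=cv2.convexHull(cn);e=cv2.fitEllipse(h);print(S[i],np.round(e[0],1),np.round(e[1],1),p2w(c,e[0],z).round(4))
E
python3 lid.py w11 .4455 -.290 .052; python3 go.py .445 -.29 .15 39.5
```

```text
expect [322.  242.6]
[     0      0    640    441 214410] [283.9 203.7] [507.1 914.5] [ 0.4504 -0.2521  0.052 ]
clk 26.95 pos [ 0.4467 -0.2892  0.1596] yaw 39.63 shift [-0.0019, -0.0005, 0.0096] rot [0.0023, -0.0023, 0.0023] rows 1.0
```

Run:
```python
from h import *
im=cv2.imread("pics/w11.png");h=cv2.cvtColor(im,cv2.COLOR_BGR2HSV)
for y in range(190,310,12): print(y,[tuple(int(q) for q in h[y,x]) for x in range(260,400,20)])
c=load("w11");m=(h[...,1]>90)&(h[...,0]<22)&(h[...,2]>60)
m[:, :]&=True
ys,xs=np.nonzero(m[150:330,240:420]);print(xs.min()+240,xs.max()+240,ys.min()+150,ys.max()+150,len(xs))
g=cv2.GaussianBlur(im,(5,5),0)
C=cv2.HoughCircles(cv2.cvtColor(g,cv2.COLOR_BGR2GRAY)[150:340,230:420],cv2.HOUGH_GRADIENT,1,30,param1=80,param2=20,minRadius=25,maxRadius=45)
print(C if C is None else [(a+230,b+150,r,p2w(c,(a+230,b+150),.052).round(4)) for a,b,r in C[0][:4]])
```

```text
190 [(156, 9, 144), (170, 10, 149), (174, 9, 148), (150, 9, 149), (160, 16, 148), (176, 12, 149), (30, 7, 145)]
202 [(176, 12, 145), (176, 12, 154), (150, 5, 149), (9, 72, 148), (143, 7, 153), (162, 8, 150), (173, 7, 148)]
214 [(171, 12, 148), (162, 8, 154), (5, 19, 149), (12, 91, 238), (10, 140, 160), (173, 7, 150), (170, 15, 151)]
226 [(170, 10, 148), (168, 9, 149), (117, 20, 228), (120, 1, 255), (90, 1, 255), (158, 7, 152), (150, 7, 146)]
238 [(173, 14, 148), (163, 12, 153), (90, 1, 255), (120, 1, 255), (120, 1, 255), (165, 3, 152), (130, 5, 146)]
250 [(163, 12, 147), (159, 12, 152), (90, 1, 255), (120, 1, 255), (120, 1, 255), (154, 11, 158), (168, 9, 147)]
262 [(171, 12, 147), (156, 9, 146), (160, 5, 149), (90, 1, 255), (0, 0, 255), (150, 12, 153), (173, 14, 149)]
274 [(165, 14, 148), (150, 5, 149), (135, 10, 156), (145, 10, 158), (135, 10, 155), (150, 8, 152), (175, 10, 154)]
286 [(170, 5, 144), (163, 12, 151), (160, 5, 150), (147, 18, 144), (156, 8, 152), (159, 17, 149), (20, 10, 147)]
298 [(0, 12, 145), (30, 3, 148), (169, 14, 149), (150, 9, 145), (150, 9, 147), (165, 10, 147), (165, 10, 147)]
299 346 202 224 433
None
```

```bash
sed -i 's/\[0,0,130\]/[0,0,215]/' lid.py; python3 lid.py w11 .4455 -.290 .052
```

```text
expect [322.  242.6]
[ 293  214   59   56 2424] [321.9 241.6] [55.5 58. ] [ 0.446  -0.2895  0.052 ]
```

Converted, 0.129 m / 0.75 = 0.172, 0.12 m / 0.75 = 0.16.

apply_moves:
  plan:
    - [[-0.0007,0,0.0533],[0,0,0]]
    - [[-0.0007,0,0.1133],[0,0,0]]
    - [[-0.0007,0,0.16],[0,0,0]]
    - [[-0.0007,0,0.172],[0,0,0]]
    - [[-0.0007,0,0.172],[0,0,0]]

```text
clock: 27.45
eef_pos: [0.4461, -0.2897, 0.03]
orientation: [-0.0, 0.941, 0.339, 0.001]
force: [0.6, -0.2, 0.3]
width: 0.821
gripper_force: 0.0
```

apply_moves:
  plan:
    - [[0,0,0],[0,0,0]]
    - [[0,0,0],[0,0,0]]
    - [[0,0,0],[0,0,0]]
    - [[0,0,0],[0,0,0]]
    - [[0,0,0],[0,0,0]]
    - [[0,0,0],[0,0,0]]
  gripper: 0.033
  force: 30

```text
clock: 28.05
eef_pos: [0.4478, -0.2919, 0.0334]
orientation: [0.003, 0.941, 0.338, 0.002]
force: [-1.0, 2.8, 6.1]
width: 0.443
gripper_force: 29.4
```

```bash
python3 go.py .6165 .088 .15 39.5
```

```text
clk 28.05 pos [ 0.4478 -0.2919  0.0334] yaw 39.53 shift [0.3722, -0.1849, -0.1167] rot [0.0063, -0.0028, 0.0005] rows 9.0
```

Converted, -0.12 m / 0.75 = -0.16, -0.08 m / 0.75 = -0.1067.

apply_moves:
  plan:
    - [[0,0,-0.04],[0,0,0]]
    - [[0,0,-0.1067],[0,0,0]]
    - [[0,0,-0.16],[0,0,0]]
    - [[0,0,-0.16],[0,0,0]]
    - [[0,0,-0.16],[0,0,0]]

```text
clock: 28.55
eef_pos: [0.4467, -0.2914, 0.1528]
orientation: [0.003, 0.941, 0.338, 0.002]
force: [-0.0, 1.0, -2.7]
width: 0.442
gripper_force: 31.0
```

```bash
python3 go.py .6165 .088 .15 39.5; python3 -c "
from cell import arm;s=arm.get_state();print(s['force'],s['width'])"
```

```text
clk 28.55 pos [ 0.4467 -0.2914  0.1528] yaw 39.53 shift [0.3724, -0.1846, 0.0025] rot [0.0068, -0.0026, 0.0005] rows 9.0
[-0.03006335  0.98623698 -2.6658285 ] 0.4416629363396745
```

Run:
```python
from h import *
o=[]
for n,X in(("w8",(.6163,.088,.066)),("w10",(.5,-.0074,.066))):
    c=load(n);u=w2p(c,X);im=cv2.imread(f"pics/{n}.png");print(n,u)
    x,y=int(u[0])-55,int(u[1])-70;print(x,y);o.append(cv2.resize(im[y:y+140,x:x+110],(400,509),interpolation=cv2.INTER_CUBIC))
cv2.imwrite("pics/m2.png",np.hstack(o))
```

```text
w8 [323.00978062 246.98835525]
268 176
w10 [319.98231412 232.24210837]
264 162
```

View pics/m2.png

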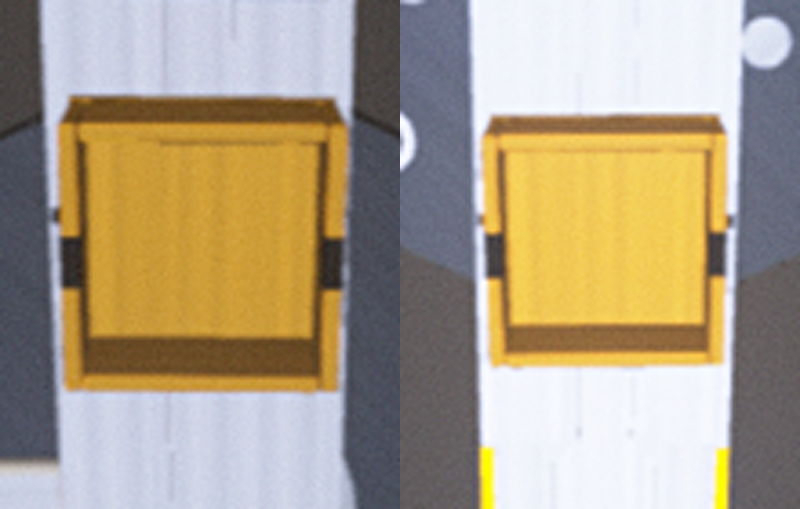

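Rim marks put cup 3 within 1 mm of where I released it, and cup 1 on it. I'm carrying the amber jar to station 3.

```bash
python3 go.py .6151 .087 .15 39.5
```

```text
clk 28.55 pos [ 0.4467 -0.2914  0.1528] yaw 39.53 shift [0.3707, -0.1847, 0.0025] rot [0.0068, -0.0026, 0.0005] rows 9.0
```

Converted, 0.37 m / 0.75 = 0.4933, -0.184 m / 0.75 = -0.2453, 0.005 rad / 3.1416 = 0.0016.

apply_moves:
  plan:
    - [[0.4933,-0.2453,0],[0.0016,-0.0006,0]]
    - [[0.4933,-0.2453,0],[0.0016,-0.0006,0]]
    - [[0.4933,-0.2453,0],[0.0016,-0.0006,0]]
    - [[0.4933,-0.2453,0],[0.0016,-0.0006,0]]
    - [[0.4933,-0.2453,0],[0.0016,-0.0006,0]]
    - [[0.4933,-0.2453,0],[0.0016,-0.0006,0]]
    - [[0.4933,-0.2453,0],[0.0016,-0.0006,0]]
    - [[0.4933,-0.2453,0],[0.0016,-0.0006,0]]
    - [[0.4933,-0.2453,0],[0.0016,-0.0006,0]]
    - [[0.4933,-0.2453,0],[0.0016,-0.0006,0]]

```text
clock: 29.55
eef_pos: [0.6135, 0.0884, 0.1491]
orientation: [-0.002, 0.941, 0.34, -0.002]
force: [-0.5, -0.2, -1.3]
width: 0.445
gripper_force: 30.9
```

Converted, 0.03 m / 0.75 = 0.04, 0.02 m / 0.75 = 0.0267.

apply_moves:
  plan:
    - [[0,0,0.0267],[0,0,0]]
    - [[0,0,0.04],[0,0,0]]
    - [[0,0,0.04],[0,0,0]]
    - [[0,0,0.04],[0,0,0]]
    - [[0,0,0.04],[0,0,0]]
    - [[0,0,0.04],[0,0,0]]

```text
clock: 30.15
eef_pos: [0.6149, 0.0864, 0.1221]
orientation: [-0.001, 0.941, 0.338, 0.0]
force: [-0.0, 0.2, -0.6]
width: 0.446
gripper_force: 30.9
```

```bash
python3 go.py .6151 .087 .0775 39.5
```

```text
clk 30.15 pos [0.6149 0.0864 0.1221] yaw 39.5 shift [0.0005, -0.0003, 0.0446] rot [-0.0011, -0.0013, 0.0] rows 1.0
```

Converted, 0.0425 m / 0.75 = 0.0567, 0.0005 m / 0.75 = 0.0007.

apply_moves:
  plan:
    - [[0.0007,-0.0004,0.0133],[0,0,0]]
    - [[0.0007,-0.0004,0.0267],[0,0,0]]
    - [[0.0007,-0.0004,0.0347],[0,0,0]]
    - [[0.0007,-0.0004,0.0427],[0,0,0]]
    - [[0.0007,-0.0004,0.048],[0,0,0]]
    - [[0.0007,-0.0004,0.0533],[0,0,0]]
    - [[0.0007,-0.0004,0.0567],[0,0,0]]
    - [[0.0007,-0.0004,0.0567],[0,0,0]]

```text
clock: 30.95
eef_pos: [0.6143, 0.0873, 0.0783]
orientation: [-0.001, 0.941, 0.338, -0.001]
force: [-0.5, 0.3, -1.6]
width: 0.444
gripper_force: 30.9
```

```bash
python3 go.py .6151 .087 .0775 39.5
```

```text
clk 30.95 pos [0.6143 0.0873 0.0783] yaw 39.52 shift [0.0004, 0.0008, 0.0008] rot [-0.0026, 0.0002, 0.0004] rows 1.0
```

Converted, 0.002 m / 0.75 = 0.0027, 0.001 m / 0.75 = 0.0013.

apply_moves:
  plan:
    - [[0.0004,0.0007,0.0013],[0,0,0]]
    - [[0.0004,0.0007,0.002],[0,0,0]]
    - [[0.0004,0.0007,0.0027],[0,0,0]]

```text
clock: 31.25
eef_pos: [0.6155, 0.0872, 0.0776]
orientation: [-0.001, 0.941, 0.338, 0.0]
force: [-1.8, -0.1, 4.6]
width: 0.439
gripper_force: 31.5
```

```bash
python3 go.py .617 -.2855 .16 39.5
```

```text
clk 31.25 pos [0.6155 0.0872 0.0776] yaw 39.52 shift [-0.236, 0.2883, -0.0831] rot [-0.0017, -0.001, 0.0004] rows 8.0
```

Contact at the expected height. I'll release, lift, and check the jar with the camera by computing.

apply_moves:
  plan:
    - [[0,0,0],[0,0,0]]
    - [[0,0,0],[0,0,0]]
    - [[0,0,0],[0,0,0]]
    - [[0,0,-0.0267],[0,0,0]]
    - [[0,0,-0.08],[0,0,0]]
    - [[0,0,-0.1333],[0,0,0]]
    - [[0,0,-0.1333],[0,0,0]]
  gripper: 0.065

```text
clock: 31.95
eef_pos: [0.6192, 0.0868, 0.1841]
orientation: [0.001, 0.941, 0.338, 0.006]
force: [0.0, 0.2, 0.7]
width: 0.76
gripper_force: 0.0
```

```bash
python3 wr.py w12; python3 lid.py w12 .6156 .0874 .096; python3 go.py .617 -.2855 .16 39.5
```

```text
expect [317.1 253.6]
[ 281  135   78   92 2008] [319.4 177. ] [ 77.2 206.6] [0.6553 0.118  0.096 ]
[ 211  272  143  109 7091] [290.  323.5] [127.3 160.9] [0.5636 0.0694 0.096 ]
clk 32.0 pos [0.6175 0.0869 0.1807] yaw 39.53 shift [-0.2375, 0.2868, 0.0202] rot [0.0029, -0.006, 0.0005] rows 8.0
```

Converted, 0.287 m / 0.75 = 0.3827, -0.2375 m / 0.75 = -0.3167, -0.003 rad / 3.1416 = -0.001.

apply_moves:
  plan:
    - [[-0.3167,0.3827,0],[0.0006,-0.001,0]]
    - [[-0.3167,0.3827,0],[0.0006,-0.001,0]]
    - [[-0.3167,0.3827,0],[0.0006,-0.001,0]]
    - [[-0.3167,0.3827,0],[0.0006,-0.001,0]]
    - [[-0.3167,0.3827,0.0267],[0.0006,-0.001,0]]
    - [[-0.3167,0.3827,0.0267],[0.0006,-0.001,0]]
    - [[-0.3167,0.3827,0.0267],[0.0006,-0.001,0]]
    - [[-0.3167,0.3827,0.0267],[0.0006,-0.001,0]]
    - [[-0.3167,0.3827,0.0267],[0.0006,-0.001,0]]
    - [[-0.3167,0.3827,0.0267],[0.0006,-0.001,0]]
  gripper: 0.07

```text
clock: 33.0
eef_pos: [0.6141, -0.2848, 0.1547]
orientation: [-0.003, 0.941, 0.338, -0.002]
force: [-0.5, 1.1, 0.1]
width: 0.815
gripper_force: 0.0
```

```bash
python3 wr.py w13; python3 lid.py w13 .617 -.2855 .052; python3 go.py .617 -.2855 .03 39.5
python3 - <<'E'
from h import *
from cell import arm
im=cv2.imread("pics/w13.png");c=load("w13")
h=cv2.cvtColor(im,cv2.COLOR_BGR2HSV)
m=cv2.inRange(h,np.array([0,90,60]),np.array([22,255,255]));N,L,S,C=cv2.connectedComponentsWithStats(m)
for i in range(1,N):
    if S[i,4]>100: print('red',S[i],C[i].round(),[int(v) for v in np.median(h[L==i],0)])
t=arm.camera("top")["pixels"];cv2.imwrite("pics/top2.png",t)
E
```

```text
expect [326.5 239.3]
[ 297  210   60   58 2539] [326.3 238.1] [57.4 59. ] [ 0.6176 -0.2848  0.052 ]
clk 33.05 pos [ 0.6144 -0.2841  0.1551] yaw 39.58 shift [0.0015, 0.0034, 0.1251] rot [-0.006, 0.0028, 0.0013] rows 3.0
red [302 199  48  22 435] [325. 207.] [7, 138, 204]
```

Converted, 0.125 m / 0.75 = 0.1667, 0.002 m / 0.75 = 0.0027.

apply_moves:
  plan:
    - [[0.0027,0.0027,0.0267],[0,0,0]]
    - [[0.0027,0.0027,0.08],[0,0,0]]
    - [[0.0027,0.0027,0.1333],[0,0,0]]
    - [[0.0027,0.0027,0.16],[0,0,0]]
    - [[0.0027,0.0027,0.1667],[0,0,0]]
    - [[0.0027,0.0027,0.1667],[0,0,0]]
    - [[0.0027,0.0027,0.1667],[0,0,0]]

```text
clock: 33.8
eef_pos: [0.6182, -0.2857, 0.033]
orientation: [-0.0, 0.941, 0.339, -0.001]
force: [0.1, 0.3, 0.2]
width: 0.823
gripper_force: 0.0
```

```bash
python3 go.py .6176 -.2848 .03 39.5
```

```text
clk 33.8 pos [ 0.6182 -0.2857  0.033 ] yaw 39.58 shift [0.0001, -0.0011, 0.003] rot [-0.0011, 0.0018, 0.0014] rows 1.0
```

Converted, 0.002 m / 0.75 = 0.0027, -0.001 m / 0.75 = -0.0013.

apply_moves:
  plan:
    - [[0,-0.0013,0.0027],[0,0,0]]
    - [[0,-0.0013,0.0027],[0,0,0]]

```text
clock: 34.0
eef_pos: [0.6168, -0.2851, 0.0302]
orientation: [-0.001, 0.941, 0.338, -0.001]
force: [-0.2, -0.5, -0.5]
width: 0.822
gripper_force: 0.0
```

apply_moves:
  plan:
    - [[0,0,0],[0,0,0]]
    - [[0,0,0],[0,0,0]]
    - [[0,0,0],[0,0,0]]
    - [[0,0,0],[0,0,0]]
    - [[0,0,0],[0,0,0]]
    - [[0,0,0],[0,0,0]]
    - [[0,0,0],[0,0,0]]
  gripper: 0.033
  force: 30

```text
clock: 34.7
eef_pos: [0.6165, -0.2851, 0.0296]
orientation: [-0.001, 0.941, 0.338, -0.002]
force: [-0.0, -0.8, 6.2]
width: 0.449
gripper_force: 30.4
```

Converted, -0.12 m / 0.75 = -0.16, -0.08 m / 0.75 = -0.1067.

apply_moves:
  plan:
    - [[0,0,-0.04],[0,0,0]]
    - [[0,0,-0.1067],[0,0,0]]
    - [[0,0,-0.16],[0,0,0]]
    - [[0,0,-0.16],[0,0,0]]
    - [[0,0,-0.16],[0,0,0]]

```text
clock: 35.2
eef_pos: [0.6168, -0.285, 0.1491]
orientation: [-0.001, 0.941, 0.338, -0.002]
force: [-0.1, 0.1, -2.2]
width: 0.447
gripper_force: 30.7
```

```bash
python3 go.py .5 -.0074 .15 39.5
```

```text
clk 35.2 pos [ 0.6168 -0.285   0.1491] yaw 39.52 shift [0.0866, -0.2885, -0.0001] rot [-0.0035, 0.0026, 0.0004] rows 7.0
```

Converted, -0.2885 m / 0.75 = -0.3847, 0.086 m / 0.75 = 0.1147, -0.002 rad / 3.1416 = -0.0006.

apply_moves:
  plan:
    - [[0.1147,-0.3847,0],[-0.0006,0,0]]
    - [[0.1147,-0.3847,0],[-0.0006,0,0]]
    - [[0.1147,-0.3847,0],[-0.0006,0,0]]
    - [[0.1147,-0.3847,0],[-0.0006,0,0]]
    - [[0.1147,-0.3847,0],[-0.0006,0,0]]
    - [[0.1147,-0.3847,0],[-0.0006,0,0]]
    - [[0.1147,-0.3847,0],[-0.0006,0,0]]
    - [[0.1147,-0.3847,0],[-0.0006,0,0]]

```text
clock: 36.0
eef_pos: [0.4976, -0.0066, 0.1475]
orientation: [-0.002, 0.941, 0.339, -0.003]
force: [1.2, 0.2, -1.5]
width: 0.452
gripper_force: 30.9
```

Converted, 0.03 m / 0.75 = 0.04, 0.02 m / 0.75 = 0.0267.

apply_moves:
  plan:
    - [[0,0,0.0267],[0,0,0]]
    - [[0,0,0.04],[0,0,0]]
    - [[0,0,0.04],[0,0,0]]
    - [[0,0,0.04],[0,0,0]]
    - [[0,0,0.04],[0,0,0]]
    - [[0,0,0.04],[0,0,0]]

```text
clock: 36.6
eef_pos: [0.4999, -0.0081, 0.1206]
orientation: [-0.0, 0.941, 0.338, -0.001]
force: [-0.1, 0.9, -1.8]
width: 0.45
gripper_force: 30.9
```

```bash
python3 go.py .4995 -.0078 .0735 39.5
```

```text
clk 36.6 pos [ 0.4999 -0.0081  0.1206] yaw 39.51 shift [-0.0001, -0.0004, 0.0471] rot [-0.0012, 0.002, 0.0001] rows 1.0
```

Converted, 0.0455 m / 0.75 = 0.0607, 0.042 m / 0.75 = 0.056.

apply_moves:
  plan:
    - [[0,-0.0004,0.0133],[0,0,0]]
    - [[0,-0.0004,0.0267],[0,0,0]]
    - [[0,-0.0004,0.036],[0,0,0]]
    - [[0,-0.0004,0.044],[0,0,0]]
    - [[0,-0.0004,0.0507],[0,0,0]]
    - [[0,-0.0004,0.056],[0,0,0]]
    - [[0,-0.0004,0.0607],[0,0,0]]
    - [[0,-0.0004,0.0607],[0,0,0]]

```text
clock: 37.4
eef_pos: [0.4987, -0.0075, 0.074]
orientation: [-0.001, 0.941, 0.338, -0.002]
force: [0.8, -0.2, -0.6]
width: 0.447
gripper_force: 30.9
```

Converted, 0.002 m / 0.75 = 0.0027, 0.001 m / 0.75 = 0.0013.

apply_moves:
  plan:
    - [[0,0,0.0013],[0,0,0]]
    - [[0,0,0.002],[0,0,0]]
    - [[0,0,0.0027],[0,0,0]]

```text
clock: 37.7
eef_pos: [0.4994, -0.0077, 0.0735]
orientation: [-0.0, 0.941, 0.338, -0.002]
force: [-4.6, 0.4, 8.4]
width: 0.448
gripper_force: 31.8
```

```bash
python3 go.py .4995 -.0078 .0735 39.5
```

```text
clk 37.7 pos [ 0.4994 -0.0077  0.0735] yaw 39.54 shift [-0.0, 0.0001, -0.0] rot [-0.0018, 0.0027, 0.0007] rows 1.0
```

Converted, -0.1 m / 0.75 = -0.1333, -0.06 m / 0.75 = -0.08.

apply_moves:
  plan:
    - [[0,0,0],[0,0,0]]
    - [[0,0,0],[0,0,0]]
    - [[0,0,0],[0,0,0]]
    - [[0,0,-0.0267],[0,0,0]]
    - [[0,0,-0.08],[0,0,0]]
    - [[0,0,-0.1333],[0,0,0]]
    - [[0,0,-0.1333],[0,0,0]]
    - [[0,0,-0.1333],[0,0,0]]
  gripper: 0.065

```text
clock: 38.5
eef_pos: [0.5, -0.0077, 0.1734]
orientation: [0.0, 0.941, 0.338, -0.001]
force: [0.2, -0.3, -1.0]
width: 0.763
gripper_force: 0.0
```

```bash
python3 - <<'E'
from h import *
from cell import arm
im=arm.camera("scene")["pixels"];cv2.imwrite("pics/scene2.png",im)
c=load("scene");h=cv2.cvtColor(im,cv2.COLOR_BGR2HSV)
for n,(x,y) in dict(amber=(.6156,.0874),terra=(.5,-.0074)).items():
    for z in (.096,.090,.084,.078,.072,.066,.055):
        u=w2p(c,[x,y,z]);print(n,z,u.round(),h[int(round(u[1])),int(round(u[0]))])
E
python3 go.py .505 .0988 .15 129.5
```

```text
amber 0.096 [356. 241.] [100   4 191]
amber 0.09 [356. 242.] [ 90   4 189]
amber 0.084 [356. 244.] [120   1 184]
amber 0.078 [356. 246.] [ 10   5 142]
amber 0.072 [356. 247.] [ 10  25 122]
amber 0.066 [356. 249.] [ 11 139 128]
amber 0.055 [356. 252.] [ 14 215 115]
terra 0.096 [310. 223.] [ 90   3 190]
terra 0.09 [310. 225.] [100   4 191]
terra 0.084 [310. 227.] [110   4 179]
terra 0.078 [310. 228.] [150   3 158]
terra 0.072 [310. 230.] [ 10  51 131]
terra 0.066 [310. 232.] [ 10 134 133]
terra 0.055 [310. 235.] [ 11 176 129]
clk 38.55 pos [ 0.499  -0.0075  0.1719] yaw 39.52 shift [0.0723, -0.0781, 0.0219] rot [-0.0045, 0.0003, -1.5704] rows 11.0
```

Both lids sit at the right height in the scene image (lid grey at (356,241) and (310,223), glass below). Now the knob.

Converted, -0.078 m / 0.75 = -0.104, 0.072 m / 0.75 = 0.096, -0.78 rad / 3.1416 = -0.2483.

apply_moves:
  plan:
    - [[0.096,-0.104,0],[0,0,-0.2483]]
    - [[0.096,-0.104,0],[0,0,-0.2483]]
    - [[0.096,-0.104,0],[0,0,-0.2483]]
    - [[0.096,-0.104,0],[0,0,-0.2483]]
    - [[0.096,-0.104,0],[0,0,-0.2483]]
    - [[0.096,-0.104,0],[0,0,-0.2483]]
    - [[0.096,-0.104,0],[0,0,-0.2483]]
  gripper: 0.06

```text
clock: 39.25
eef_pos: [0.5041, 0.0985, 0.1703]
orientation: [-0.002, 0.742, 0.67, -0.003]
force: [-0.4, 0.1, -0.9]
width: 0.7
gripper_force: 0.0
```

Converted, 0.02 m / 0.75 = 0.0267, -0.79 rad / 3.1416 = -0.2515.

apply_moves:
  plan:
    - [[0,0,0.0267],[0,0,-0.2515]]
    - [[0,0,0.0267],[0,0,-0.2515]]
    - [[0,0,0.0267],[0,0,-0.2515]]
    - [[0,0,0.0267],[0,0,-0.2515]]
    - [[0,0,0.0267],[0,0,-0.2515]]
    - [[0,0,0.0267],[0,0,-0.2515]]
    - [[0,0,0.0267],[0,0,-0.2515]]
    - [[0,0,0.0267],[0,0,-0.2515]]

```text
clock: 40.05
eef_pos: [0.5047, 0.0984, 0.1515]
orientation: [-0.002, 0.427, 0.904, -0.001]
force: [0.4, 0.3, 0.5]
width: 0.704
gripper_force: 0.0
```

```bash
python3 wr.py w14; python3 blob.py w14 .071 0,180,120 6,255,255;python3 blob.py w14 .071 174,180,120 179,255,255; python3 go.py .505 .0988 .045 129.5
```

```text
[307 234  37  36 979] [324.9 250.5] rect [325.  251.5] [35. 36.] 90.0 w [0.505  0.1002 0.071 ]
clk 40.1 pos [0.5048 0.0984 0.1517] yaw 129.4 shift [-0.0002, 0.0008, 0.1067] rot [-0.0037, -0.003, -0.0017] rows 3.0
```

Converted, 0.106 m / 0.75 = 0.1413, 0.0005 m / 0.75 = 0.0007.

apply_moves:
  plan:
    - [[0.0007,0.0007,0.0533],[0,0,0]]
    - [[0.0007,0.0007,0.1],[0,0,0]]
    - [[0.0007,0.0007,0.1333],[0,0,0]]
    - [[0.0007,0.0007,0.1413],[0,0,0]]
    - [[0.0007,0.0007,0.1413],[0,0,0]]
    - [[0.0007,0.0007,0.1413],[0,0,0]]

```text
clock: 40.7
eef_pos: [0.5061, 0.0992, 0.0478]
orientation: [-0.0, 0.427, 0.904, -0.0]
force: [-0.3, -0.1, -0.3]
width: 0.7
gripper_force: 0.0
```

apply_moves:
  plan:
    - [[0,0,0],[0,0,0]]
    - [[0,0,0],[0,0,0]]
    - [[0,0,0],[0,0,0]]
    - [[0,0,0],[0,0,0]]
    - [[0,0,0],[0,0,0]]
    - [[0,0,0],[0,0,0]]
  gripper: 0.018
  force: 60

```text
clock: 41.3
eef_pos: [0.506, 0.0993, 0.0479]
orientation: [-0.001, 0.427, 0.904, -0.0]
force: [-0.8, 1.2, 5.7]
width: 0.279
gripper_force: 58.9
```

```bash
python3 go.py .505 .0988 .06 129.5
```

```text
clk 41.3 pos [0.506  0.0993 0.0479] yaw 129.48 shift [0.0003, -0.0011, -0.0121] rot [-0.0008, -0.0009, -0.0004] rows 1.0
```

Converted, -0.0135 m / 0.75 = -0.018, -0.011 m / 0.75 = -0.0147.

apply_moves:
  plan:
    - [[0,0,-0.004],[0,0,0]]
    - [[0,0,-0.0093],[0,0,0]]
    - [[0,0,-0.0147],[0,0,0]]
    - [[0,0,-0.018],[0,0,0]]
    - [[0,0,-0.018],[0,0,0]]
    - [[0,0,-0.018],[0,0,0]]

```text
clock: 41.9
eef_pos: [0.5053, 0.099, 0.0599]
orientation: [-0.001, 0.427, 0.904, -0.001]
force: [5.6, -0.6, -5.9]
width: 0.275
gripper_force: 59.2
```

```bash
python3 wr.py w15; python3 blob.py w15 .084 0,180,120 6,255,255; python3 go.py .505 .0988 .06 129.5;python3 -c "
from cell import arm;s=arm.get_state();print(s['force'],s['width'])
from h import *
print(p2w(load('w1'),(284,158),.012))"
```

```text
[ 289  311   67   60 3124] [322.2 340.2] rect [322.  340.5] [59. 66.] 90.0 w [0.5044 0.1    0.084 ]
clk 41.95 pos [0.5053 0.099  0.0599] yaw 129.49 shift [0.0001, -0.0004, -0.0001] rot [-0.0019, -0.0011, -0.0002] rows 1.0
[ 5.46796021 -1.52149558 -6.35966859] 0.27910776702990625
[0.47640856 0.04605339 0.012     ]
```

Converted, -0.0565 m / 0.75 = -0.0753, -0.0122 m / 0.75 = -0.0163, -0.785 rad / 3.1416 = -0.2499.

apply_moves:
  plan:
    - [[-0.0004,-0.0085,-0.0013],[0,0,-0.0255]]
    - [[-0.0013,-0.0169,-0.0013],[0,0,-0.0509]]
    - [[-0.0031,-0.0253,-0.0013],[0,0,-0.0764]]
    - [[-0.0055,-0.0336,-0.0013],[0,0,-0.1019]]
    - [[-0.0084,-0.0416,-0.0013],[0,0,-0.1273]]
    - [[-0.012,-0.0492,-0.0013],[0,0,-0.1528]]
    - [[-0.0163,-0.0567,-0.0013],[0,0,-0.1783]]
    - [[-0.0211,-0.0637,-0.0013],[0,0,-0.2037]]
    - [[-0.0265,-0.0704,-0.0013],[0,0,-0.2292]]
    - [[-0.0312,-0.0753,-0.0013],[0,0,-0.2499]]

```text
clock: 42.95
eef_pos: [0.4771, 0.0455, 0.0613]
orientation: [-0.0, 0.047, 0.999, 0.001]
force: [8.6, 3.6, -8.0]
width: 0.279
gripper_force: 59.4
```

apply_moves:
  plan:
    - [[0,0,0],[0,0,0]]
    - [[0,0,0],[0,0,0]]
    - [[0,0,0],[0,0,0]]
    - [[0,0,0],[0,0,0]]

```text
clock: 43.35
eef_pos: [0.4771, 0.0453, 0.0612]
orientation: [-0.0, 0.048, 0.999, 0.0]
force: [7.3, 0.2, -7.1]
width: 0.278
gripper_force: 59.5
```

```bash
python3 go.py .4758 .0448 .06 174.5;python3 -c "
from cell import arm;s=arm.get_state();print(s['force'],s['width'])"
```

```text
clk 43.35 pos [0.4771 0.0453 0.0612] yaw 174.46 shift [0.0012, -0.0006, 0.0012] rot [0.0001, -0.0009, -0.0008] rows 1.0
[ 7.33136637  0.20204306 -7.09892808] 0.2784487073733833
```

Converted, 0.0085 m / 0.75 = 0.0113, 0.0075 m / 0.75 = 0.01.

apply_moves:
  plan:
    - [[-0.0009,0,0.0013],[0,0,0]]
    - [[-0.0013,0,0.0033],[0,0,0]]
    - [[-0.0013,0,0.0053],[0,0,0]]
    - [[-0.0013,0,0.006],[0,0,0]]
    - [[-0.0013,0,0.008],[0,0,0]]
    - [[-0.0013,0,0.01],[0,0,0]]
    - [[-0.0013,0,0.0113],[0,0,0]]

```text
clock: 44.05
eef_pos: [0.4772, 0.0453, 0.0524]
orientation: [-0.002, 0.048, 0.999, 0.0]
force: [3.9, 2.1, -4.8]
width: 0.279
gripper_force: 59.8
```

```bash
python3 go.py .4758 .0448 .06 174.5;python3 -c "
from cell import arm;s=arm.get_state();print(s['force'],s['width'])"
```

```text
clk 44.05 pos [0.4772 0.0453 0.0524] yaw 174.45 shift [0.0013, -0.0006, -0.0076] rot [0.0001, -0.0035, -0.0008] rows 1.0
[ 3.91969487  2.12488944 -4.8034337 ] 0.2790344763522871
```

Spring force is still pulling at 4.5 mm drawn, so the pin is in the hole. Releasing.

Converted, 0.003 m / 0.75 = 0.004, -0.0005 m / 0.75 = -0.0007.

apply_moves:
  plan:
    - [[-0.0007,0,0.004],[0,0,0]]
    - [[-0.0007,0,0.004],[0,0,0]]

```text
clock: 44.25
eef_pos: [0.4772, 0.0453, 0.049]
orientation: [-0.002, 0.048, 0.999, 0.0]
force: [3.0, 3.1, -5.0]
width: 0.277
gripper_force: 59.8
```

Converted, -0.12 m / 0.75 = -0.16, -0.07 m / 0.75 = -0.0933.

apply_moves:
  plan:
    - [[0,0,0],[0,0,0]]
    - [[0,0,0],[0,0,0]]
    - [[0,0,0],[0,0,0]]
    - [[0,0,0],[0,0,0]]
    - [[0,0,-0.04],[0,0,0]]
    - [[0,0,-0.0933],[0,0,0]]
    - [[0,0,-0.16],[0,0,0]]
    - [[0,0,-0.16],[0,0,0]]
    - [[0,0,-0.16],[0,0,0]]
  gripper: 0.055

```text
clock: 45.15
eef_pos: [0.479, 0.0448, 0.1711]
orientation: [-0.0, 0.048, 0.999, -0.0]
force: [-0.5, -0.1, -0.7]
width: 0.644
gripper_force: 0.0
```

```bash
python3 wr.py w16; python3 blob.py w16 .071 0,180,120 6,255,255
python3 - <<'E'
from h import *
from cell import arm
c=load("w16");print(w2p(c,[.4758,.0448,.071]),w2p(c,[.4758,.0448,.0795]))
im=arm.camera("scene")["pixels"];t=arm.camera("top")["pixels"];w=cv2.imread("pics/w16.png")
cv2.imwrite("pics/scene3.png",im);cv2.imwrite("pics/top3.png",t)
o=np.zeros((600,800,3),np.uint8)
o[:300,:400]=cv2.resize(w,(400,300));o[:300,400:]=cv2.resize(t[80:380,120:520],(400,300));o[300:]=cv2.resize(im[190:302,180:478],(800,300),interpolation=cv2.INTER_CUBIC)
cv2.imwrite("pics/m3.png",o)
E
```

```text
[306 223  35  34 935] [322.7 239.2] rect [323.  239.5] [33. 34.] 90.0 w [0.4758 0.0456 0.071 ]
[321.85137936 239.64440844] [321.82558337 243.2975779 ]
```

View pics/m3.png

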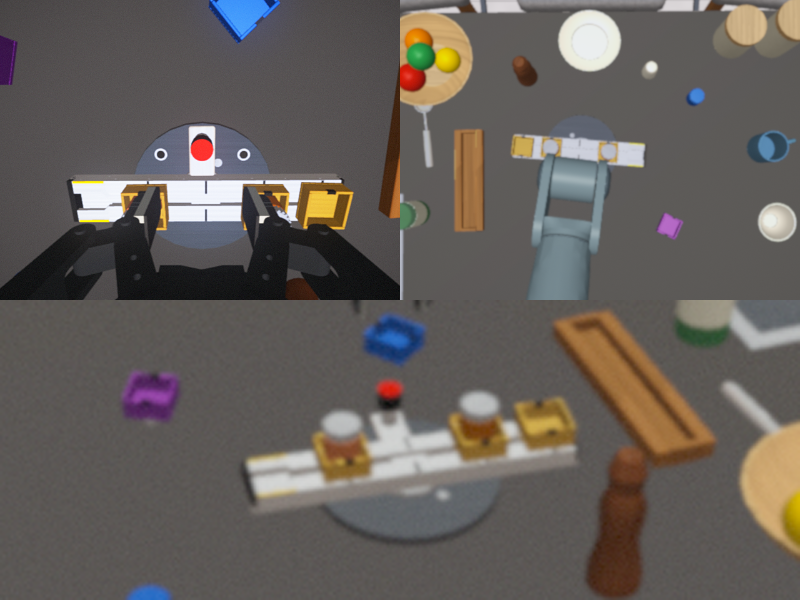

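The combined view shows the rail swung 45° with the knob directly over the hole. Both jars stand upright in locked holders, the rack is empty and the bystanders look unmoved. The red knob top at (323,239.5) matches the pin-home prediction of (322,239.6).

Converted, -0.02 m / 0.75 = -0.0267.

apply_moves:
  plan:
    - [[0,0,-0.0267],[0,0,0]]
    - [[0,0,-0.0267],[0,0,0]]
    - [[0,0,-0.0267],[0,0,0]]
    - [[0,0,-0.0267],[0,0,0]]
    - [[0,0,-0.0267],[0,0,0]]

```text
clock: 45.8
eef_pos: [0.4775, 0.0451, 0.1883]
orientation: [-0.003, 0.048, 0.999, -0.0]
force: [-0.6, 0.2, -1.3]
width: 0.643
gripper_force: 0.0
```

```bash
python3 -c "
from cell import arm;print(arm.close_job())"
```

```text
the job is handed in; nothing more can be done
None
```

The job is handed in at about 46 s: all three holders are locked (stations 1, 3 and 4), the terracotta and amber jars stand at stations 1 and 3, and the rail is swung to the next hole with the pin home; no verdict came back.

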